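# Hang and proof-tug rinsing carriers, then cover the drying stand

## Task

Put the rinsing carriers away on the drying stand: hang every carrier that is on the bench on a hook of its own by its grip, and before you let go and move away tug it down gently until its hook slides down clearly (by a good centimetre) and stays there, so you know it is held; pull the hooks only by the carriers, never by pushing them with the gripper. Also fit the holed cover plate over the two locating pins on top of the stand so that it lies flush. Finish with the carriers hanging quietly, not swinging about, and leave the tube rack and the vials where they are.

Things in the scene. Friction and masses are not known exactly. Their poses are not given: they have to be found in the camera images.
- stand: drying stand, fixed: grey base, two columns, a 214 mm cross bar (40 mm deep, top 250 mm above the bench) with three hooks in front and two pins on top. Origin on the bench under the bar's middle; y along the bar, -x is where the hooks point. Base and bar span x -48 to +28 mm; each hook's slide block stands before the bar, its front at x = -39 mm and its top 11 mm above the dip. Hooks at y = +78, 0, -78 mm
- stand_top (a point): middle of the cross bar's top face (the fitted plate's origin belongs here), same axes as the stand. Two upright locating pins stand on this face at y = +70 and -70 mm: 10 mm thick, 19 mm high, coned over the top 7 mm
- hook_left_seat (a point): left (+y) hook, top of its prong at the bottom of its dip, where a carrier's grip comes to rest: at x = -75 mm in the stand's frame, 260 mm high when the hook is up; moves with the hook. The prong is an 8 mm round bar along x; from the slide block it slopes down 8 mm to the dip, then rises 10 mm to its free tip, which ends 20 mm beyond the dip. Same axes as the stand
- hook_left (a joint): how far the left (+y) hook has been pulled down on its friction slide, m: 0 up (as found), 0.020 bottom stop. It slides at a pull of about 6 N and stays where it is left; a carrier's own weight (1 to 2 N) does not move it. About 0.012 is a proper tug; less than 0.009 does not count
- hook_mid_seat (a point): middle hook, top of its prong at the bottom of its dip, where a carrier's grip comes to rest: at x = -75 mm in the stand's frame, 260 mm high when the hook is up; moves with the hook. The prong is an 8 mm round bar along x; from the slide block it slopes down 8 mm to the dip, then rises 10 mm to its free tip, which ends 20 mm beyond the dip. Same axes as the stand
- hook_mid (a joint): how far the middle hook has been pulled down on its friction slide, m: 0 up (as found), 0.020 bottom stop. It slides at a pull of about 6 N and stays where it is left; a carrier's own weight (1 to 2 N) does not move it. About 0.012 is a proper tug; less than 0.009 does not count
- hook_right_seat (a point): right (-y) hook, top of its prong at the bottom of its dip, where a carrier's grip comes to rest: at x = -75 mm in the stand's frame, 260 mm high when the hook is up; moves with the hook. The prong is an 8 mm round bar along x; from the slide block it slopes down 8 mm to the dip, then rises 10 mm to its free tip, which ends 20 mm beyond the dip. Same axes as the stand
- hook_right (a joint): how far the right (-y) hook has been pulled down on its friction slide, m: 0 up (as found), 0.020 bottom stop. It slides at a pull of about 6 N and stays where it is left; a carrier's own weight (1 to 2 N) does not move it. About 0.012 is a proper tug; less than 0.009 does not count
- carrier_1: rinsing carrier, about 0.15 kg (may be absent): slatted steel basket 48 (x) x 60 (y) x 50 mm high, two flat side arms and a grey grip on top. Origin mid underside, z up. Grip: upright plate 10 mm thick (x), 44 mm wide (y), from 90 to 148 mm above the underside. Under it, from 90 down to the rim at 50 mm, an open window 48 mm wide (y), through which the hook passes along x; either way round
- carrier_1_eye (a point): middle of the underside of that carrier's grip (top edge of the window), 90 mm above the carrier's underside; this comes to rest in the hook's dip
- carrier_2: rinsing carrier, about 0.15 kg (may be absent): slatted steel basket 48 (x) x 60 (y) x 50 mm high, two flat side arms and a grey grip on top. Origin mid underside, z up. Grip: upright plate 10 mm thick (x), 44 mm wide (y), from 90 to 148 mm above the underside. Under it, from 90 down to the rim at 50 mm, an open window 48 mm wide (y), through which the hook passes along x; either way round
- carrier_2_eye (a point): middle of the underside of that carrier's grip (top edge of the window), 90 mm above the carrier's underside; this comes to rest in the hook's dip
- carrier_3: rinsing carrier, about 0.15 kg (may be absent): slatted steel basket 48 (x) x 60 (y) x 50 mm high, two flat side arms and a grey grip on top. Origin mid underside, z up. Grip: upright plate 10 mm thick (x), 44 mm wide (y), from 90 to 148 mm above the underside. Under it, from 90 down to the rim at 50 mm, an open window 48 mm wide (y), through which the hook passes along x; either way round
- carrier_3_eye (a point): middle of the underside of that carrier's grip (top edge of the window), 90 mm above the carrier's underside; this comes to rest in the hook's dip
- cover_plate: loose aluminium cover plate, 40 (x) x 180 (y) x 8 mm, about 0.25 kg, with two 13.5 mm through holes at y = +70 and -70 mm and an upright grey grip fin in the middle (14 mm thick along y, 30 mm along x, top 98 mm above the plate's underside). Origin mid underside, z up; lies flat on the bench at first; either way round fits
- rack_of_holes: green 24-place tube rack, 129x90x26 mm; a bystander to leave alone. Origin in the middle of its underside
- vial_a: white screw-cap vial, 25 mm thick, 61 mm high; a bystander to leave alone. Origin in the middle of its underside
- vial_b: white screw-cap vial, 24 mm thick, 61 mm high; a bystander to leave alone. Origin in the middle of its underside

How it is judged:
By the outcome, as a careful person would: the job done as asked, in the order asked, and still so for the second after the job is handed in, with the robot touching nothing.
Of carrier_1, carrier_2, carrier_3 only 2 to 3 are there at a start; the rules pass over those that are not, and their reading is None.
At some moment in a run one of carrier_1, carrier_2, carrier_3, cover_plate may be knocked a few centimetres aside while the robot is not near it.
It also fails if it takes over 208 s, if anything falls off the work surface, if the arm or the gripper's body presses on something with over 40 N, if the wrist force passes 120 N, or if a joint passes its speed limit or range.

## Robot

A 6-joint arm with a two-finger parallel gripper is mounted at the origin on the work surface; the furniture and walls round the work are solid. World frame = base frame: x ahead of the robot, y to its left, z up, the work surface at z = 0. Lengths are in m, angles in degrees, forces in N, time in s.
With the tool pointing down it reaches from about 0.375 to 0.9 m from the base axis. Payload 3.1 kg.
Tool frame: the origin (TCP) lies at the centre of the arm's flange, where the gripper is bolted on; the fingertips stand 182 mm ahead of it and the grasp point (between the pads) lies bot.grip_point_offset ahead of it (bot.grip_point_offset is the distance from the TCP to the grasp point, in m); x points along the fingers, z is the direction in which the jaws open and shut, and the axes are right-handed (so a half turn about x gives the same grasp; the last joint's range is limited). The gripper opens to 87 mm and grips with 3 to 60 N. Pads are 19 mm wide; open, the fingers measure 117 mm over their backs; the gripper's body (75 mm by 190 mm) begins 51 mm behind the grasp point.
Start: joints at [-81.446, 30.224, 82.088, -0, 67.689, -10.227], TCP at [0.201, -0.592, 0.405] pointing down, gripper open.
Joint ranges: [-176.69, 176.69], [-43.24, 126.21], [12.49, 139.97], [-82, 262], [0, 151.66], [-163.58, 163.58]. Speed limits (degrees/s): [159.86, 159.86, 180, 180, 180, 180].

## Interface

Orientations are given as a 3x3 rotation matrix whose columns are the frame's x, y, z axes.
In Python, from rig import bot gives the robot as it stands.
- The arm moves only by the tool step_arm, never from a script. Its argument "motion" is a list that holds one entry, the list of rows, each a list of 7 numbers: the turn, a rotation vector about the world's x, y, z in degrees, then the shift along the world's x, y, z in mm, then the finger opening in mm, from 0 to 87. A call has 1 to 12 rows; each row is the pose to reach, as a shift and turn from the pose commanded when the call began; what a row does not reach only later rows make up. A row lasts 1/12 s, in which the tool goes at most 41.7 mm and 7.16 degrees, less where a joint would pass 70% of its speed; a pose out of reach is approached as far as the arm can. A call with a gripper value outside its range is refused whole. The fingers move at their own pace and stop on an object; the grip force is fixed at half the most. Time passes only in rows, so rows that repeat a pose let the fingers close. It gives the time, the measured TCP pose, the force and the opening at its end, in the units of the state.
- bot.read_state(): the state, without advancing time (a new reading comes with each control period).
- bot.capture(name): name is "scene" or "side" or "wrist"; returns a dict with "frame" (384x512x3 uint8, red, green, blue), "range_z" (384x512 float32, m along the optical axis (not along the pixel's ray), 0 where there is no reading), "fx", "fy", "cx", "cy" (pixels), "cam_to_world" (4x4, takes a point from camera to world coordinates). Camera axes: x right, y down, z forward; pixel columns grow to the right and rows downward; lengths in m; the calibration is good to about 2 mm. The wrist camera is an equidistant fisheye: a pixel r from the principal point sees the ray r / f radians off the axis. A picture is of the moment at which its call begins.
- bot.hand_in(): hands the job in, once; it reports no verdict.
The state is a dict: "time_s": time; "joint_positions": joint angles; "qvel": joint speeds; "tau": joint torques, N m; "position": TCP position; "tcp_rot": TCP orientation; "force": force on the tool from outside, world axes, zero at the start; "moment": the same for the moment, N m; "opening": opening from 0.0 (shut) to 1.0 (fully open).
Only numpy, scipy, OpenCV 4.12 (cv2) and the standard library are available. Lean on these libraries where they do the work, as an engineer would, in place of code of your own. Each camera call takes 0.05 s, during which the arm holds its last target.

## Working session

There is one attempt and no reset: what is moved stays moved. The work goes in short steps, Python scripts to look and compute and a tool call to move; the robot and the scene stay as the last step left them, time stands still between calls to the robot, and variables do not carry over. Pictures are saved under pics/ and viewed, and the job is handed in when it is done.

Besides the shell and the picture viewer there is one more tool, called as a command line: name --argument value ..., lists and objects as JSON in quotes. step_arm: Moves the arm, as the interface text tells. Its arguments: {"type":"object","properties":{"motion":{"type":"array"}},"required":["motion"]}

```bash
ls; mkdir -p pics; python3 - <<'E'
from rig import bot
import cv2,numpy as np,json
s=bot.read_state();print({k:np.round(v,3).tolist() for k,v in s.items()},bot.grip_point_offset)
for n in("scene","side","wrist"):
    c=bot.capture(n);cv2.imwrite(f"pics/{n}0.png",c["frame"][:,:,::-1]);np.savez(f"{n}0.npz",**c)
    print(n,c["fx"],c["cx"],np.round(c["cam_to_world"],3).tolist())
E
```

```text
pics
{'time_s': 0.0, 'joint_positions': [-81.445, 30.281, 82.156, 0.0, 67.689, -10.228], 'qvel': [-0.06, 0.016, 0.025, -0.02, -0.048, 0.088], 'tau': [-0.0, -44.004, -17.659, 0.063, 0.058, -0.0], 'position': [0.201, -0.591, 0.404], 'tcp_rot': [[-0.0, 0.947, 0.322], [0.002, 0.322, -0.947], [-1.0, 0.0, -0.002]], 'force': [0.013, -0.472, 0.969], 'moment': [0.03, 0.014, 0.057], 'opening': 1.001} 0.1635
scene 404.42981272404415 254.89691301236817 [[0.985, -0.146, 0.091, 0.375], [-0.172, -0.872, 0.458, -0.531], [0.013, -0.467, -0.884, 1.135], [0.0, 0.0, 0.0, 1.0]]
side 359.2373876610181 249.6790053626933 [[0.993, -0.068, 0.101, 0.366], [-0.121, -0.587, 0.8, -0.781], [0.005, -0.806, -0.591, 0.729], [0.0, 0.0, 0.0, 1.0]]
wrist 297.3186396354542 256.069639784003 [[0.322, -0.91, -0.26, 0.273], [-0.947, -0.31, -0.088, -0.567], [-0.001, 0.275, -0.962, 0.383], [0.0, 0.0, 0.0, 1.0]]
```

View pics/scene0.png

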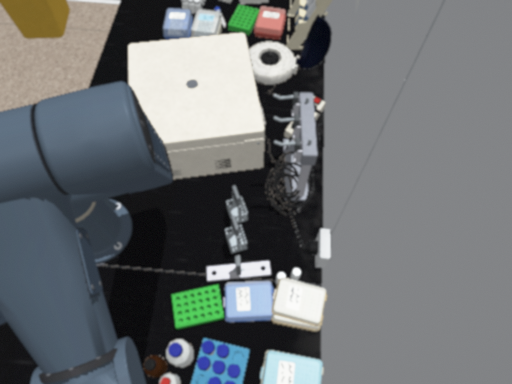

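View pics/side0.png

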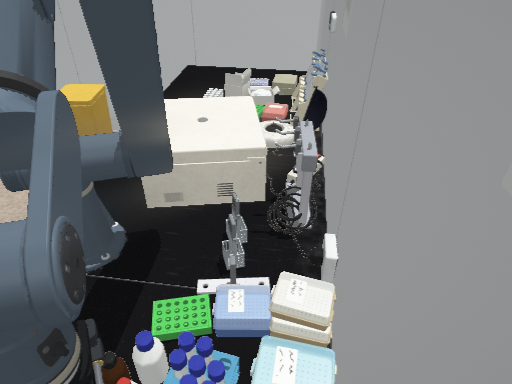

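View pics/wrist0.png

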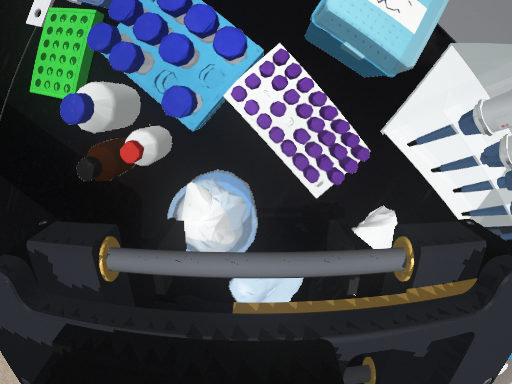

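```bash
cat > h.py <<'E'
import cv2,numpy as np
def pts(c):
    z=c["range_z"];h,w=z.shape;v,u=np.mgrid[:h,:w].astype(float)
    p=np.stack([(u-c["cx"])/c["fx"]*z,(v-c["cy"])/c["fy"]*z,z],-1)
    M=c["cam_to_world"];P=p@M[:3,:3].T+M[:3,3];P[z==0]=np.nan
    return P
def crop(c,name,x0,y0,x1,y1,k):
    cv2.imwrite(f"pics/{name}.png",cv2.resize(c["frame"][y0:y1,x0:x1,::-1],None,fx=k,fy=k,interpolation=cv2.INTER_CUBIC))
E
python3 - <<'E'
from h import *
for n,b in(("scene",(160,70,340,340)),("side",(140,100,340,340))):
    c=dict(np.load(n+"0.npz"));crop(c,n+"0c",*b,2.2 if n=="scene" else 2.5)
    P=pts(c);np.set_printoptions(precision=3,suppress=True)
    L={"scene":[(237,190),(236,210),(236,238),(238,260),(209,273),(269,269),(305,100),(309,150),(309,130),(276,97),(276,120),(276,143),(200,305),(180,350),(215,160),(265,140),(255,60)],
       "side":[(235,198),(233,230),(234,255),(305,125),(305,160),(200,286),(268,285)]}[n]
    for u,v in L: print(n,u,v,P[v,u])
E
```

```text
scene 237 190 [0.436 0.064 0.004]
scene 236 210 [ 0.422 -0.005  0.006]
scene 236 238 [ 0.405 -0.132  0.099]
scene 238 260 [ 0.401 -0.195  0.1  ]
scene 209 273 [ 0.316 -0.188  0.006]
scene 269 269 [ 0.487 -0.206  0.009]
scene 305 100 [0.651 0.178 0.259]
scene 309 150 [0.625 0.019 0.252]
scene 309 130 [0.641 0.084 0.249]
scene 276 97 [0.573 0.198 0.263]
scene 276 120 [0.612 0.315 0.002]
scene 276 143 [0.542 0.046 0.265]
scene 200 305 [ 0.283 -0.277  0.026]
scene 180 350 [ 0.234 -0.395  0.124]
scene 215 160 [0.381 0.13  0.093]
scene 265 140 [0.558 0.239 0.002]
scene 255 60 [0.578 0.555 0.054]
side 235 198 [ 0.422 -0.024  0.148]
side 233 230 [ 0.407 -0.126  0.128]
side 234 255 [ 0.407 -0.134  0.049]
side 305 125 [0.652 0.174 0.253]
side 305 160 [0.612 0.008 0.234]
side 200 286 [ 0.317 -0.191  0.009]
side 268 285 [ 0.485 -0.209  0.011]
```

View pics/scene0c.png

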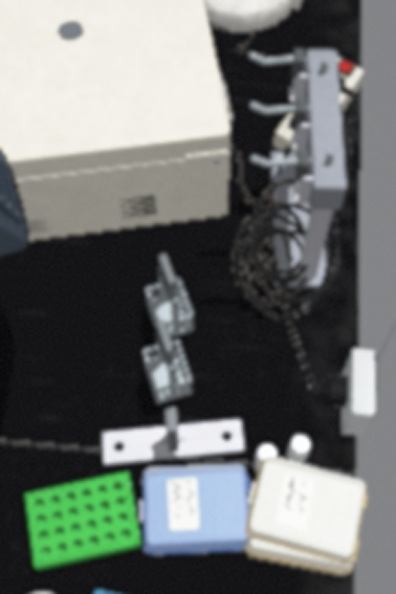

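View pics/side0c.png

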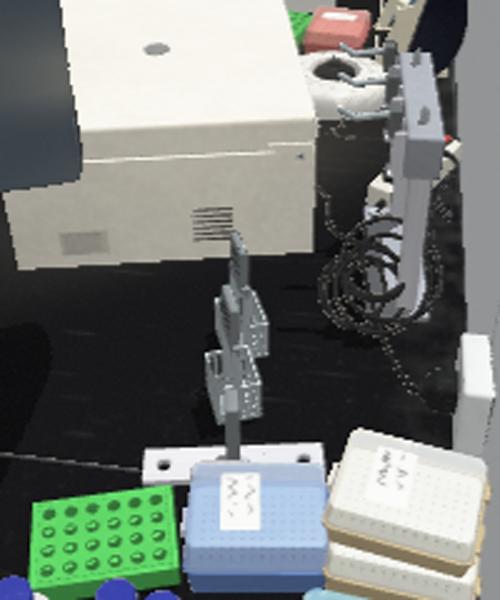

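```bash
cat >> h.py <<'E'
def sel(n,lo,hi,c=None):
    c=c or dict(np.load(n+".npz"));P=pts(c)
    m=np.all((P>np.array(lo))&(P<np.array(hi)),-1)
    return P,m,c
def rect(Q):
    r=cv2.minAreaRect((Q[:,:2]*1000).astype(np.float32));return np.round(r[0],1),np.round(r[1],1),round(r[2],1)
E
python3 - <<'E'
from h import *
np.set_printoptions(precision=3,suppress=True)
for n in("scene0","side0"):
    for nm,lo,hi in(("bar",(.58,-.05,.240),(.72,.35,.258)),("pins",(.58,-.05,.261),(.72,.35,.28)),("hooks",(.5,-.0,.245),(.595,.3,.29)),("plate",(.28,-.26,.003),(.52,-.16,.016)),("fin",(.36,-.25,.08),(.45,-.175,.105)),
      ("gripA",(.37,-.175,.10),(.47,-.085,.155)),("gripB",(.37,-.085,.10),(.47,.04,.155)),("boxtop",(.0,.05,.10),(.54,.5,.24))):
        P,m,c=sel(n,lo,hi);Q=P[m]
        if len(Q)<4: print(n,nm,len(Q));continue
        print(n,nm,len(Q),"rect",*rect(Q),"min",Q.min(0),"max",Q.max(0),"med",np.median(Q,0))
E
```

```text
scene0 bar 1125 rect [653.8  83.1] [132.1 265.6] 0.4 min [ 0.587 -0.049  0.24 ] max [0.72  0.216 0.258] med [0.639 0.098 0.251]
scene0 pins 262 rect [650.1  76. ] [251.1 139.2] 90.0 min [ 0.581 -0.05   0.261] max [0.72  0.202 0.28 ] med [0.611 0.108 0.269]
scene0 hooks 194 rect [564.8 114.8] [182.5  59.7] 90.0 min [0.535 0.024 0.245] max [0.595 0.206 0.274] med [0.576 0.049 0.264]
scene0 plate 1091 rect [ 399.9 -210. ] [239.4  99.1] 0.2 min [ 0.28  -0.26   0.003] max [ 0.52  -0.16   0.016] med [ 0.389 -0.196  0.008]
scene0 fin 65 rect [ 399.7 -194.8] [29.7 13.6] 80.6 min [ 0.391 -0.209  0.081] max [ 0.406 -0.179  0.103] med [ 0.399 -0.198  0.098]
scene0 gripA 110 rect [ 406.  -109.3] [10.6 49.5] 8.8 min [ 0.398 -0.134  0.101] max [ 0.414 -0.085  0.153] med [ 0.406 -0.115  0.145]
scene0 gripB 111 rect [422.5 -19.4] [11.  49.1] 10.0 min [ 0.414 -0.044  0.1  ] max [0.431 0.005 0.154] med [ 0.422 -0.025  0.143]
scene0 boxtop 13239 rect [348.7 309.4] [381.2 382.6] 89.9 min [0.158 0.119 0.1  ] max [0.54 0.5  0.22] med [0.364 0.275 0.213]
side0 bar 690 rect [652.9  81.2] [132.4 262.1] 1.8 m
[... 286 characters left out ...]
.595 0.203 0.272] med [0.576 0.047 0.262]
side0 plate 655 rect [ 396.3 -209.8] [232.2  93.3] 1.6 min [ 0.281 -0.26   0.003] max [ 0.511 -0.161  0.014] med [ 0.354 -0.19   0.009]
side0 fin 79 rect [ 399.3 -196.2] [29.7 12. ] 84.6 min [ 0.392 -0.211  0.08 ] max [ 0.406 -0.181  0.101] med [ 0.399 -0.204  0.097]
side0 gripA 151 rect [ 405.7 -110.7] [10.5 50.1] 8.3 min [ 0.398 -0.136  0.101] max [ 0.414 -0.086  0.15 ] med [ 0.405 -0.122  0.134]
side0 gripB 137 rect [418.  -41.2] [87.5 24.3] 77.8 min [ 0.397 -0.081  0.101] max [0.43  0.003 0.15 ] med [ 0.421 -0.032  0.131]
side0 boxtop 7905 rect [293.8 276. ] [490.2 446.7] 0.5 min [0.051 0.051 0.1  ] max [0.54  0.5   0.219] med [0.377 0.168 0.213]
```

```bash
python3 - <<'E'
from h import *
np.set_printoptions(precision=3,suppress=True)
for n in("scene0","side0"):
    for nm,lo,hi,px in(("bar",(.59,-.05,.244),(.69,.35,.258),(310,140)),("plate",(.28,-.26,.004),(.52,-.16,.014),(260,271)),("gripA",(.37,-.175,.10),(.47,-.087,.155),(236,235)),("gripB",(.37,-.079,.10),(.47,.04,.155),None),("fin",(.36,-.25,.05),(.45,-.175,.105),None),("box",(.15,.05,.20),(.6,.5,.23),None)):
        P,m,c=sel(n,lo,hi)
        k,l,st,ce=cv2.connectedComponentsWithStats(m.astype(np.uint8),connectivity=4)
        i=1+np.argmax(st[1:,4]);Q=P[l==i]
        if nm=="plate":
            f=c["frame"].astype(int); Q=P[(l==i)&(f.min(-1)>110)]
        print(n,nm,len(Q),"px",ce[i],"rect",*rect(Q),"min",Q.min(0),"max",Q.max(0))
        if nm=="box":
            print([ (y,Q[abs(Q[:,1]-y)<.004,0].max()) for y in (.16,.2,.25,.3,.35) if (abs(Q[:,1]-y)<.004).any()], Q[:,1].min())
    # pins
    P,m,c=sel(n,(.6,-.03,.256),(.68,.3,.275))
    k,l,st,ce=cv2.connectedComponentsWithStats(m.astype(np.uint8))
    for i in range(1,k):
        if st[i,4]>3: Q=P[l==i];print("pin?",st[i,4],ce[i],Q.mean(0),Q.max(0))
    P,m,c=sel(n,(.5,-.03,.235),(.605,.3,.285))
    k,l,st,ce=cv2.connectedComponentsWithStats(m.astype(np.uint8))
    for i in range(1,k):
        if st[i,4]>8: Q=P[l==i];print("hook?",st[i,4],ce[i],Q.min(0),Q.max(0),"tip",Q[Q[:,0].argmin()])
E
```

```text
scene0 bar 993 px [306.261 124.255] rect [633.1 111.9] [216.2  59.2] 79.5 min [0.59  0.002 0.244] max [0.679 0.216 0.258]
scene0 plate 790 px [237.618 270.062] rect [ 399.  -192.9] [ 46.3 182.1] 85.5 min [ 0.309 -0.221  0.004] max [ 0.491 -0.169  0.014]
scene0 gripA 107 px [234.645 226.383] rect [ 406.2 -110.3] [10.6 47.6] 8.8 min [ 0.398 -0.134  0.101] max [ 0.414 -0.087  0.152]
scene0 gripB 111 px [235.658 195.901] rect [422.5 -19.4] [11.  49.1] 10.0 min [ 0.414 -0.044  0.1  ] max [0.431 0.005 0.154]
scene0 fin 81 px [237.296 262.667] rect [ 399.7 -194.8] [29.7 13.7] 80.2 min [ 0.391 -0.21   0.056] max [ 0.406 -0.179  0.103]
scene0 box 11370 px [196.998  90.307] rect [347.2 312.1] [376.2 379.7] 89.9 min [0.158 0.124 0.2  ] max [0.537 0.5   0.22 ]
[(0.16, np.float64(0.5281338262592803)), (0.2, np.float64(0.5325735170386573)), (0.25, np.float64(0.5296330744060478)), (0.3, np.float64(0.5290289921864371)), (0.35, np.float64(0.5308272277073209))] 0.1235885822455477
pin? 64 [293.125  96.297] [0.619 0.19  0.267] [0.631 0.201 0.275]
pin? 15 [306.6    99.067] [0.655 0.177 0.264] [0.659 0.18
[... 1346 characters left out ...]
), (0.3, np.float64(0.5278786178954901)), (0.35, np.float64(0.5315841944732534))] 0.12320147535440173
pin? 55 [294.    119.618] [0.62  0.188 0.266] [0.633 0.201 0.273]
pin? 15 [306.333 121.867] [0.655 0.175 0.262] [0.66  0.179 0.27 ]
pin? 48 [296.438 131.688] [0.609 0.109 0.266] [0.619 0.124 0.273]
pin? 6 [299.833 142.667] [0.601 0.037 0.271] [0.604 0.045 0.273]
pin? 20 [309.5 144.7] [0.629 0.038 0.262] [0.633 0.042 0.269]
hook? 40 [281.425 120.05 ] [0.565 0.191 0.255] [0.604 0.203 0.27 ] tip [0.565 0.201 0.268]
hook? 70 [285.886 132.143] [0.55  0.103 0.254] [0.605 0.128 0.273] tip [0.55  0.123 0.268]
hook? 166 [292.723 147.873] [0.537 0.011 0.236] [0.605 0.049 0.273] tip [0.537 0.047 0.271]
```

```bash
python3 - <<'E'
from h import *
np.set_printoptions(precision=3,suppress=True)
for n in("scene0","side0"):
    c=dict(np.load(n+".npz"));P=pts(c)
    for lo,hi in(((.37,-.175,.10),(.47,-.087,.155)),((.37,-.079,.10),(.47,.04,.155)),((.28,-.26,.004),(.52,-.16,.012))):
        m=np.all((P>np.array(lo))&(P<np.array(hi)),-1);Q=P[m]
        if lo[2]<.05: continue
        vx,vy,x,y=cv2.fitLine(Q[:,:2].astype(np.float32),cv2.DIST_HUBER,0,.001,.001).ravel();print(n,"line",vx,vy,"yaw",np.degrees(np.arctan2(-vx*np.sign(vy),abs(vy))),x,y, "top",np.median(Q[Q[:,2]>.14],0))
    m=np.all((P>[.46,-.12,.02])&(P<[.6,.12,.23]),-1)
    print("coil",m.sum(),P[m].max(0),np.percentile(P[m],95,axis=0)) 
    m=(P[...,2]>.3)&(P[...,2]<.5)&(P[...,0]>.5)&(P[...,1]>-.1)&(P[...,1]<.4);print("wall",m.sum(),P[m].min(0),np.median(P[m],0))
    # plate: holes dark inside white
    f=c["frame"].astype(int);u0,v0,u1,v1=(200,255,275,285) if n=="scene0" else (190,270,275,300)
    g=f[v0:v1,u0:u1].min(-1);m=(g>120).astype(np.uint8)
    pl=P[v0:v1,u0:u1];mm=m.astype(bool)&(pl[...,2]<.02)&(pl[...,1]>-.235);Q=pl[mm];print("plate",rect(Q))
    d=(g<95)&(pl[...,2]<.016)&(pl[...,1]<-.18)&(pl[...,1]>-.215)
    k,l,st,ce=cv2.connectedComponentsWithStats(d.astype(np.uint8))
    for i in range(1,k):
        if st[i,4]>4: print(st[i],ce[i]+[u0,v0],pl[l==i].mean(0))
E
```

```text
scene0 line 0.1571163 -0.9875801 yaw 9.039555 0.4049198 -0.112876266 top [ 0.405 -0.108  0.148]
scene0 line 0.24915847 -0.9684627 yaw 14.42772 0.42009762 -0.017242087 top [ 0.422 -0.02   0.148]
coil 806 [0.6  0.12 0.23] [0.598 0.105 0.192]
wall 3033 [ 0.676 -0.1    0.3  ] [0.727 0.09  0.407]
plate (array([ 399.5, -192.7]), array([ 47.5, 185.4]), 86.3)
[70  5  5 13 46] [272.609 265.891] [ 0.499 -0.196  0.001]
[ 0 17 20 13 94] [204.628 278.798] [ 0.302 -0.201  0.001]
[29 23 10  2 12] [233.167 278.333] [ 0.382 -0.213  0.   ]
[22 25  5  1  5] [224. 280.] [ 0.356 -0.213 -0.   ]
side0 line 0.21710764 -0.97614765 yaw 12.539207 0.40579024 -0.12163327 top [ 0.405 -0.111  0.148]
side0 line 0.24531978 -0.9694422 yaw 14.200732 0.42137226 -0.026199901 top [ 0.422 -0.022  0.147]
coil 705 [0.6  0.12 0.23] [0.598 0.104 0.202]
wall 1943 [ 0.677 -0.1    0.3  ] [0.723 0.072 0.41 ]
plate (array([ 399.5, -191.1]), array([ 52.8, 181.2]), 85.3)
[79  8  6 12 47] [271.681 282.681] [ 0.497 -0.194  0.001]
[69 13  5  2  7] [260.857 283.714] [ 0.469 -0.194  0.   ]
[14 15  4  3  8] [205.25 286.25] [ 0.329 -0.186  0.001]
[ 0 16 11 10 70] [193.286 290.8  ] [ 0.3   -0.196  0.   ]
[19 24  7  2  9] [211.778 294.222] [ 0.345 -0.212 -0.   ]
```

step_arm --motion '[[[0,0,6,10,35,20,87],[0,0,12,30,75,40,87],[0,0,18,50,115,60,87],[0,0,24,70,155,75,87],[0,0,30,85,195,75,87],[0,0,36,100,230,75,87],[0,0,42,115,265,75,87],[0,0,48,130,300,75,87],[0,0,54,145,335,75,87],[0,0,60,160,370,75,87],[0,0,66,175,400,75,87],[0,0,70,185,425,75,87]]]'

```text
time_s: 1.15
position: [0.3866, -0.1639, 0.4798]
tcp_rot: [[0.0, 0.015, 1.0], [0.001, 1.0, -0.015], [-1.0, 0.001, 0.0]]
force: [1.1, 0.5, -0.5]
opening: 0.999
```

step_arm --motion '[[[0,0,4,10,30,0,60],[0,0,8,20,60,0,60],[0,0,11,29,96,0,60],[0,0,11,29,96,0,60],[0,0,11,29,96,0,60]]]'

```text
time_s: 1.57
position: [0.4152, -0.0689, 0.4796]
tcp_rot: [[-0.001, -0.174, 0.985], [-0.0, 0.985, 0.174], [-1.0, -0.0, -0.001]]
force: [-0.4, 0.1, 0.7]
opening: 0.731
```

```bash
cat >> h.py <<'E'
def wpts(c):
    z=c["range_z"].astype(float);h,w=z.shape;v,u=np.mgrid[:h,:w].astype(float)
    dx=(u-c["cx"])/c["fx"];dy=(v-c["cy"])/c["fy"];r=np.hypot(dx,dy)+1e-12
    t=np.tan(np.minimum(r,1.45));p=np.stack([dx/r*t*z,dy/r*t*z,z],-1)
    M=c["cam_to_world"];P=p@M[:3,:3].T+M[:3,3];P[z==0]=np.nan
    return P
def snap(bot,tag,cams=("scene","side","wrist")):
    o={}
    for n in cams:
        c=bot.capture(n);np.savez(f"{n}{tag}.npz",**c);cv2.imwrite(f"pics/{n}{tag}.png",c["frame"][:,:,::-1]);o[n]=c
    return o
E
python3 - <<'E'
from rig import bot
from h import *
s=bot.read_state();print(s["time_s"],np.round(s["position"],4),np.round(s["tcp_rot"],3).tolist(),s["joint_positions"])
snap(bot,"1")
a=cv2.imread("pics/scene1.png");b=cv2.imread("pics/wrist1.png");cv2.imwrite("pics/c1.png",cv2.resize(np.hstack([a,b]),(800,300)))
E
```

```text
1.5667 [ 0.4152 -0.0689  0.4796] [[-0.001, -0.174, 0.985], [-0.0, 0.985, 0.174], [-1.0, -0.0, -0.001]] [-2.47119432e+01  8.40803844e+00  1.03675630e+02 -2.19238097e-02
  6.79396389e+01 -3.47373467e+01]
```

View pics/wrist1.png

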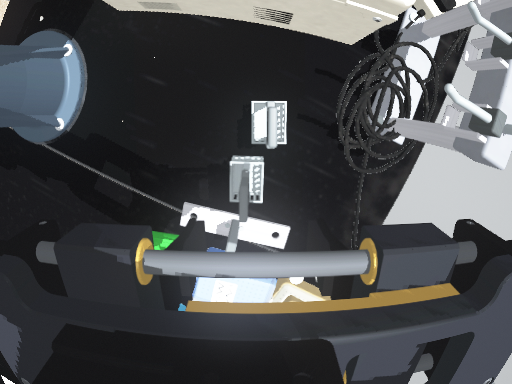

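View pics/scene1.png

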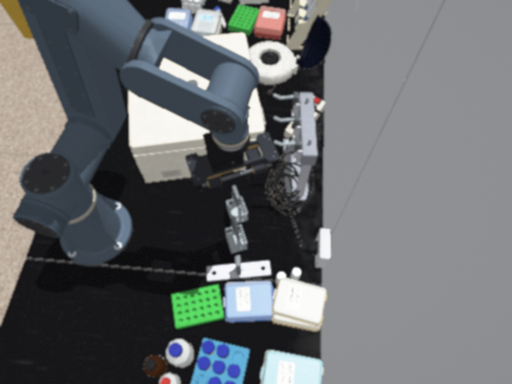

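```bash
cat > meas.py <<'E'
from h import *
np.set_printoptions(precision=4,suppress=True)
def grips(P,lab,xr=(.33,.55),yr=(-.26,.1),z=(.138,.156)):
    m=(P[...,0]>xr[0])&(P[...,0]<xr[1])&(P[...,1]>yr[0])&(P[...,1]<yr[1])&(P[...,2]>z[0])&(P[...,2]<z[1])
    k,l,st,ce=cv2.connectedComponentsWithStats(m.astype(np.uint8))
    for i in range(1,k):
        if st[i,4]>15:
            Q=P[l==i];print(lab,st[i,4],"px",np.round(ce[i]),"rect",*rect(Q),"med",np.median(Q,0))
E
python3 - <<'E'
from meas import *
c=dict(np.load("wrist1.npz"));P=wpts(c)
grips(P,"w top");grips(P,"w all",z=(.10,.156));grips(P,"w fin",z=(.06,.104),yr=(-.26,-.17))
for n in("scene1","side1"):
    P=pts(dict(np.load(n+".npz")));grips(P,n);grips(P,n+" fin",z=(.06,.104),yr=(-.26,-.17))
E
```

```text
w top 400 px [272. 127.] rect [423.3 -16.2] [10.4 42.5] 9.7 med [ 0.423  -0.0155  0.1472]
w top 345 px [244. 202.] rect [ 407.3 -104.2] [10.8 42.9] 7.3 med [ 0.4074 -0.1031  0.1471]
w all 512 px [271. 125.] rect [423.4 -16.4] [11.5 57. ] 9.3 med [ 0.4222 -0.0136  0.1468]
w all 490 px [244. 196.] rect [ 406.8 -100.9] [11.2 49.5] 8.1 med [ 0.4068 -0.0967  0.1464]
w fin 213 px [232. 242.] rect [ 400.6 -188.5] [19.9 14.5] 85.8 med [ 0.4005 -0.1807  0.0925]
w fin 348 px [251. 281.] rect [ 427.9 -254.4] [100.7  11. ] 0.1 med [ 0.4425 -0.2548  0.0717]
w fin 61 px [296. 280.] rect [ 511.5 -248.9] [20.9 10.6] 7.1 med [ 0.5109 -0.2475  0.0612]
scene1 62 px [235. 192.] rect [422.1 -15.7] [10.2 43.5] 9.1 med [ 0.4219 -0.0191  0.1481]
scene1 65 px [234. 223.] rect [ 405.7 -106.1] [10.7 40.8] 8.2 med [ 0.4054 -0.1055  0.1475]
scene1 fin 78 px [237. 262.] rect [ 399.8 -194. ] [30.  13.8] 79.8 med [ 0.3985 -0.2003  0.0979]
scene1 fin 17 px [294. 271.] rect [ 545.7 -239.1] [18.9  8.5] 77.5 med [ 0.5465 -0.2389  0.0622]
scene1 fin 32 px [280. 275.] rect [ 508.7 -241.4] [19.1 13.2] 12.0 med [ 0.5083 -0.2421  0.062 ]
scene1 fin 224 px [243. 284.] rect [ 416.2 -250.4] [ 19.1 120.8] 89.6 med [ 0.4016 -0.2535  0.0732]
side1 51 px [235. 198.] rect [421.7 -17.9] [10.3 42. ] 9.5 med [ 0.4213 -0.0209  0.1473]
side1 63 px [231. 220.] rect [ 405.5 -107.7] [10.  41.9] 7.2 med [ 0.4053 -0.1102  0.1474]
side1 fin 113 px [232. 265.] rect [ 399.2 -197.6] [27.7 12.4] 83.3 med [ 0.3988 -0.207   0.0928]
side1 fin 205 px [235. 286.] rect [ 414.7 -251.3] [ 18.1 116.1] 88.7 med [ 0.3954 -0.254   0.0725]
```

step_arm --motion '[[[0,0,0,4,26,0,60],[0,0,0,7,52,-10,60],[0,0,0,7,52,-45,60],[0,0,0,7,52,-80,60],[0,0,0,7,52,-115,60],[0,0,0,7,52,-145,60],[0,0,0,7,52,-170,60],[0,0,0,7,52,-184,60],[0,0,0,7,52,-189,60],[0,0,0,7,52,-189,60],[0,0,0,7,52,-189,0],[0,0,0,7,52,-189,0]]]'

```text
time_s: 2.72
position: [0.4228, -0.0194, 0.2917]
tcp_rot: [[0.002, -0.169, 0.986], [-0.001, 0.986, 0.169], [-1.0, -0.001, 0.002]]
force: [0.1, -0.6, 0.1]
opening: 0.607
```

step_arm --motion '[[[0,0,0,0,0,0,0],[0,0,0,0,0,0,0],[0,0,0,0,0,0,0],[0,0,0,0,0,0,0],[0,0,0,0,0,0,0],[0,0,0,0,0,0,0]]]'

```text
time_s: 3.22
position: [0.4223, -0.0186, 0.2909]
tcp_rot: [[0.0, -0.17, 0.985], [-0.0, 0.985, 0.17], [-1.0, -0.0, 0.0]]
force: [0.2, -0.1, -0.5]
opening: 0.168
```

step_arm --motion '[[[0,0,0,0,0,0,0],[0,0,0,0,0,0,0],[0,0,0,0,0,5,0],[0,0,0,0,0,20,0],[0,0,0,0,0,45,0],[0,0,-3,0,0,75,0],[0,0,-7,10,0,105,0],[0,0,-11,25,5,140,0],[0,0,-15,45,15,175,0],[0,0,-18,60,25,210,0],[0,0,-20,70,35,235,0],[0,0,-21,75,40,240,0]]]'

```text
time_s: 4.22
position: [0.4988, 0.0222, 0.5363]
tcp_rot: [[0.011, 0.195, 0.981], [-0.001, 0.981, -0.195], [-1.0, 0.001, 0.011]]
force: [1.0, 0.2, -1.1]
opening: 0.116
```

step_arm --motion '[[[0,0,0,0,0,0,0],[0,0,0,0,0,0,0],[0,0,0,0,0,0,0]]]'

```text
time_s: 4.47
position: [0.4963, 0.0212, 0.5293]
tcp_rot: [[-0.004, 0.194, 0.981], [0.0, 0.981, -0.194], [-1.0, -0.0, -0.004]]
force: [-0.2, 0.4, -0.8]
opening: 0.115
```

```bash
python3 - <<'E'
from rig import bot
from meas import *
s=bot.read_state();print(s["time_s"],s["position"],s["tcp_rot"].tolist(),s["opening"],s["force"])
o=snap(bot,"2",("wrist",))
P=wpts(o["wrist"])
m=np.all((P>[.58,-.03,.246])&(P<[.69,.26,.254]),-1)
k,l,st,ce=cv2.connectedComponentsWithStats(m.astype(np.uint8));i=1+np.argmax(st[1:,4]);Q=P[l==i];print("bar",len(Q),*rect(Q))
for lo,hi in(((.615,-.03,.2565),(.69,.26,.275)),((.5,-.03,.245),(.605,.26,.29))):
    m=np.all((P>lo)&(P<hi),-1);k,l,st,ce=cv2.connectedComponentsWithStats(m.astype(np.uint8))
    for i in range(1,k):
        if st[i,4]>10:Q=P[l==i];print(st[i,4],np.round(ce[i]),Q.mean(0),Q.min(0),Q.max(0))
E
```

```text
4.4667 [0.4963 0.0212 0.5293] [[-0.004066175472396771, 0.19417598949055992, 0.9809582821518912], [0.00036284411724122077, 0.9809666136417028, -0.19417613464191938], [-0.9999916672458696, -0.0004336192940679199, -0.004059237999126183]] 0.11457016088804162 [-0.1541  0.4307 -0.8474]
bar 6567 [631.   94.7] [180.3  59.2] 79.4
18 [397.   1.] [0.6556 0.1741 0.2595] [0.6528 0.1729 0.2565] [0.6583 0.1755 0.2631]
95 [377.  62.] [0.617  0.1162 0.2705] [0.6151 0.1043 0.2682] [0.6201 0.1252 0.2728]
109 [398. 145.] [0.6289 0.0415 0.2637] [0.6258 0.036  0.2565] [0.6352 0.0454 0.2704]
663 [334.  63.] [0.5813 0.1199 0.2626] [0.5501 0.1053 0.2457] [0.605  0.1301 0.271 ]
1151 [347. 153.] [0.5803 0.043  0.2642] [0.5359 0.0211 0.2452] [0.605  0.0543 0.2727]
857 [277. 184.] [0.5148 0.0299 0.2736] [ 0.5    -0.0098  0.2466] [0.5253 0.0542 0.2898]
```

View pics/wrist2.png

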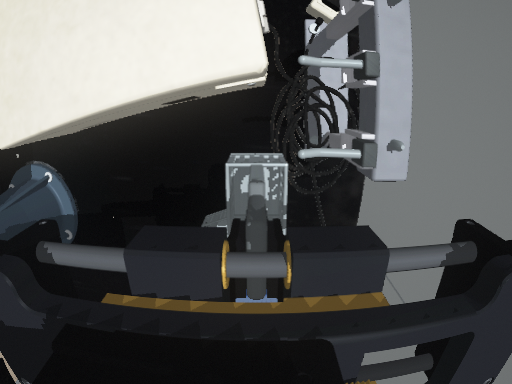

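step_arm --motion '[[[0,0,0,0,0,25,0],[0,0,0,0,0,55,0],[0,0,0,0,15,70,0],[0,0,0,0,45,75,0],[-0.6,-3,0,2,80,75,0],[-1.2,-6,0,4,115,75,0],[-1.8,-9,0,6,150,75,0],[-2.4,-12,0,8,185,75,0],[-2.8,-14.7,0,10,215,75,0],[-2.8,-14.7,0,12,240,75,0],[-2.8,-14.7,0,12,255,70,0],[-2.8,-14.7,0,12,257,60,0]]]'

```text
time_s: 5.52
position: [0.509, 0.2804, 0.5898]
tcp_rot: [[0.253, 0.191, 0.948], [-0.047, 0.982, -0.186], [-0.966, 0.003, 0.257]]
force: [-0.1, -0.7, -1.5]
opening: 0.114
```

step_arm --motion '[[[0,0,0,0,0,0,0],[0,0,0,0,0,0,0]]]'

```text
time_s: 5.68
position: [0.5091, 0.2774, 0.5885]
tcp_rot: [[0.249, 0.195, 0.949], [-0.051, 0.981, -0.188], [-0.967, -0.001, 0.254]]
force: [0.5, -1.6, -1.4]
opening: 0.114
```

```bash
cat > where.py <<'E'
import numpy as np
def eye(s,d=0.2009):
    O=np.array([.643,.1098]);t=np.radians(-10.8);X=np.array([np.cos(t),np.sin(t)]);Y=np.array([-np.sin(t),np.cos(t)])
    e=s["position"]+s["tcp_rot"][:,0]*d
    return np.round([(e[:2]-O)@X*1000,(e[:2]-O)@Y*1000,e[2]*1000],1)
E
python3 - <<'E'
from rig import bot
from meas import *; from where import eye
s=bot.read_state();print(s["time_s"],s["position"],s["tcp_rot"].round(3).tolist(),s["force"],"eye stand",eye(s))
o=snap(bot,"3")
P=wpts(o["wrist"])
m=np.all((P>[.5,.1,.2])&(P<[.6,.3,.23]),-1);print("box edge",P[m].max(0))
E
```

```text
5.6833 [0.5091 0.2774 0.5885] [[0.249, 0.195, 0.949], [-0.051, 0.981, -0.188], [-0.967, -0.001, 0.254]] [ 0.5157 -1.5935 -1.3734] eye stand [-111.9  138.8  394.2]
box edge [0.5357 0.3    0.215 ]
```

View pics/wrist3.png

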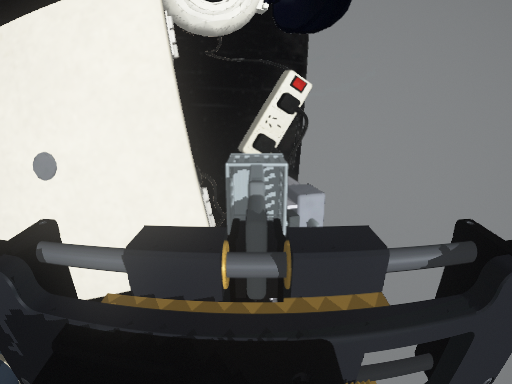

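View pics/side3.png

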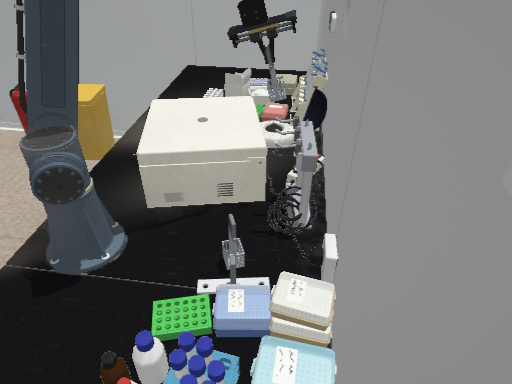

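step_arm --motion '[[[0,0,0,0,0,-20,0],[0,0,0,0,0,-45,0],[0,0,0,0,0,-70,0],[0,0,0,0,0,-92,0],[0,0,0,0,0,-104,0],[0,0,0,0,0,-110,0],[0,0,0,0,0,-110,0],[0,0,0,0,0,-110,0]]]'

```text
time_s: 6.5
position: [0.5098, 0.2779, 0.4817]
tcp_rot: [[0.255, 0.195, 0.947], [-0.048, 0.981, -0.189], [-0.966, 0.003, 0.26]]
force: [0.4, 0.4, -1.0]
opening: 0.114
```

```bash
python3 - <<'E'
from rig import bot
from meas import *; from where import eye
s=bot.read_state();print(s["time_s"],s["position"],s["tcp_rot"].round(3).tolist(),s["force"],"eye stand",eye(s))
o=snap(bot,"4")
crop(o["scene"],"scene4c",220,40,340,160,5)
P=pts(o["scene"])
E
```

```text
6.5 [0.5098 0.2779 0.4817] [[0.255, 0.195, 0.947], [-0.048, 0.981, -0.189], [-0.966, 0.003, 0.26]] [ 0.4282  0.4274 -1.0473] eye stand [-110.2  140.3  287.6]
```

View pics/scene4c.png

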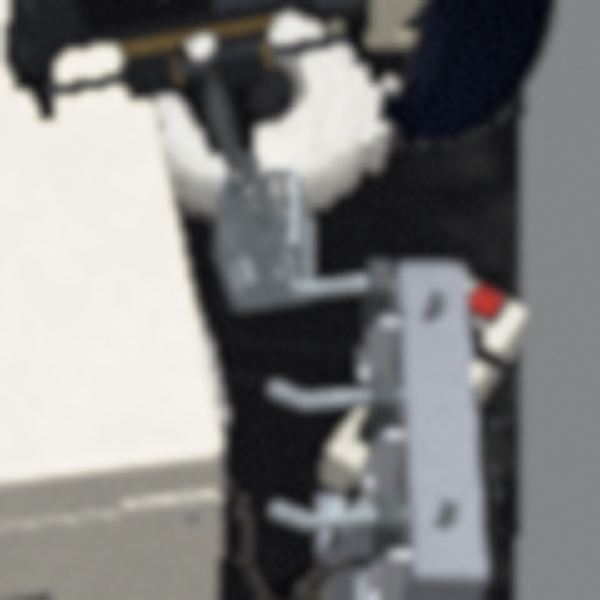

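View pics/wrist4.png

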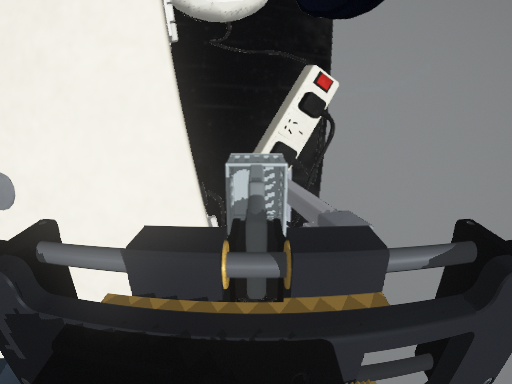

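step_arm --motion '[[[0,0,0,1,0,-5,0],[0,0,0,1,0,-9,0],[0,0,0,-1,-10,-9,0],[0,0,0,-3,-20,-9,0],[0,0,0,-4,-30,-9,0],[0,0,0,-6,-38,-9,0],[0,0,0,-7,-46,-9,0],[0,0,0,-9,-54,-9,0],[0,0,0,-10,-59,-9,0],[0,0,0,-11,-61,-9,0],[0,0,0,-11,-61,-9,0],[0,0,0,-11,-61,-9,0]]]'

```text
time_s: 7.65
position: [0.4983, 0.2173, 0.4718]
tcp_rot: [[0.254, 0.195, 0.947], [-0.048, 0.981, -0.189], [-0.966, 0.002, 0.258]]
force: [-0.0, -0.0, -1.1]
opening: 0.11
```

```bash
python3 - <<'E'
from rig import bot
from meas import *; from where import eye
s=bot.read_state();print(s["time_s"],s["position"],s["tcp_rot"].round(3).tolist(),s["force"],"eye stand",eye(s))
o=snap(bot,"5")
crop(o["scene"],"scene5c",220,40,340,160,5)
crop(o["side"],"side5c",220,60,340,180,5)
E
```

```text
7.65 [0.4983 0.2173 0.4718] [[0.254, 0.195, 0.947], [-0.048, 0.981, -0.189], [-0.966, 0.002, 0.258]] [-0.0434 -0.0129 -1.0555] eye stand [-110.4   78.5  277.8]
```

View pics/scene5c.png

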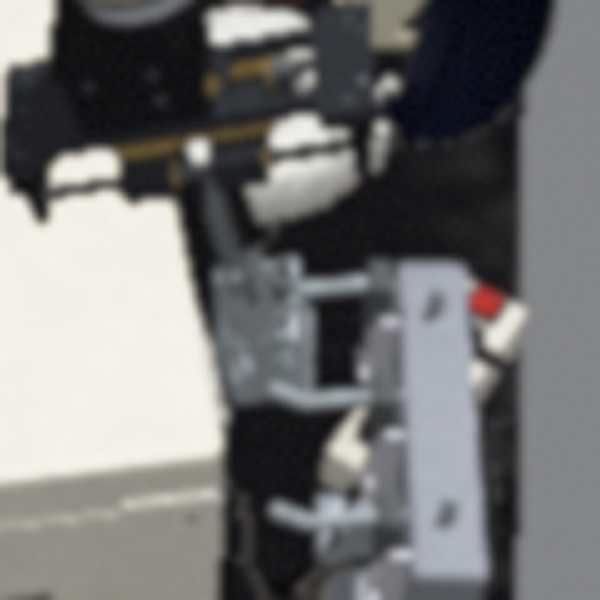

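View pics/side5c.png

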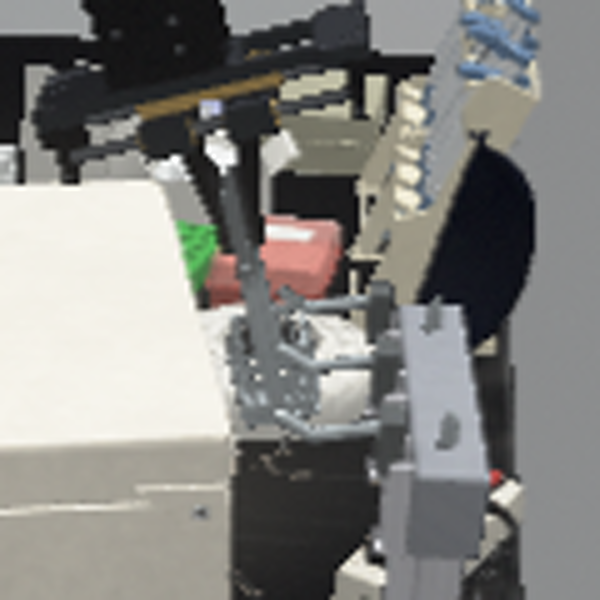

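View pics/wrist5.png

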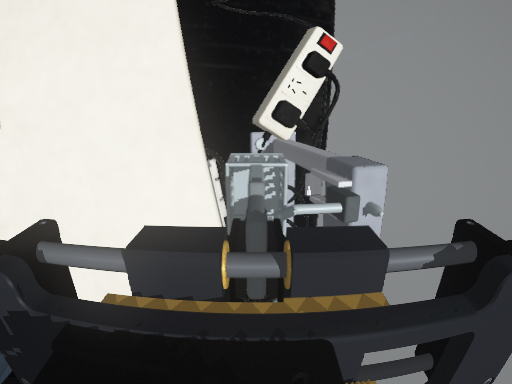

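step_arm --motion '[[[0,0,0,4,-1,0,0],[0,0,0,8,-2,0,0],[0,0,0,12,-2,0,0],[0,0,0,16,-3,0,0],[0,0,0,18,-3,0,0],[0,0,0,18,-3,0,0],[0,0,0,18,-3,0,0]]]'

```text
time_s: 8.38
position: [0.5164, 0.2143, 0.4716]
tcp_rot: [[0.253, 0.194, 0.948], [-0.048, 0.981, -0.188], [-0.966, 0.002, 0.258]]
force: [0.1, -0.2, -0.2]
opening: 0.115
```

```bash
python3 - <<'E'
from rig import bot
from meas import *; from where import eye
s=bot.read_state();print(s["time_s"],s["position"],s["tcp_rot"].round(3).tolist(),s["force"],"eye stand",eye(s))
o=snap(bot,"6",("side","wrist"))
crop(o["side"],"side6c",220,60,340,180,5)
E
```

```text
8.3833 [0.5164 0.2143 0.4716] [[0.253, 0.194, 0.948], [-0.048, 0.981, -0.188], [-0.966, 0.002, 0.258]] [ 0.1346 -0.2343 -0.2202] eye stand [-92.1  78.9 277.5]
```

View pics/side6c.png

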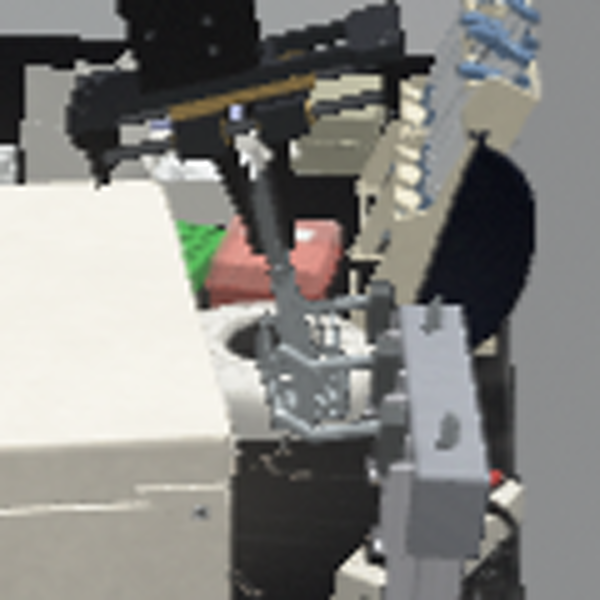

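step_arm --motion '[[[0.5,2.5,0,8,-2,2,0],[0.9,4.9,0,17,-3,4,0],[1.4,7.4,0,25,-5,5,0],[1.9,9.8,0,34,-6,6,0],[2.4,12.3,0,42,-8,7,0],[2.8,14.6,0,50,-10,7,0],[2.8,14.6,0,55,-11,7,0],[2.8,14.6,0,60,-12,7,0],[2.8,14.6,0,64,-13,7,0],[2.8,14.6,0,67,-14,7,0],[2.8,14.6,0,67,-14,7,0],[2.8,14.6,0,67,-14,7,0]]]'

```text
time_s: 9.48
position: [0.583, 0.2004, 0.4788]
tcp_rot: [[0.002, 0.195, 0.981], [-0.0, 0.981, -0.195], [-1.0, 0.0, 0.002]]
force: [-0.4, -0.4, -0.8]
opening: 0.113
```

```bash
python3 - <<'E'
from rig import bot
from meas import *; from where import eye
s=bot.read_state();print(s["time_s"],s["position"],s["tcp_rot"].round(3).tolist(),s["force"],"eye stand",eye(s))
o=snap(bot,"7",("side","wrist"))
crop(o["side"],"side7c",220,60,340,180,5)
E
```

```text
9.4833 [0.583  0.2004 0.4788] [[0.002, 0.195, 0.981], [-0.0, 0.981, -0.195], [-1.0, 0.0, 0.002]] [-0.3513 -0.3692 -0.8411] eye stand [-75.5  77.8 277.9]
```

View pics/side7c.png

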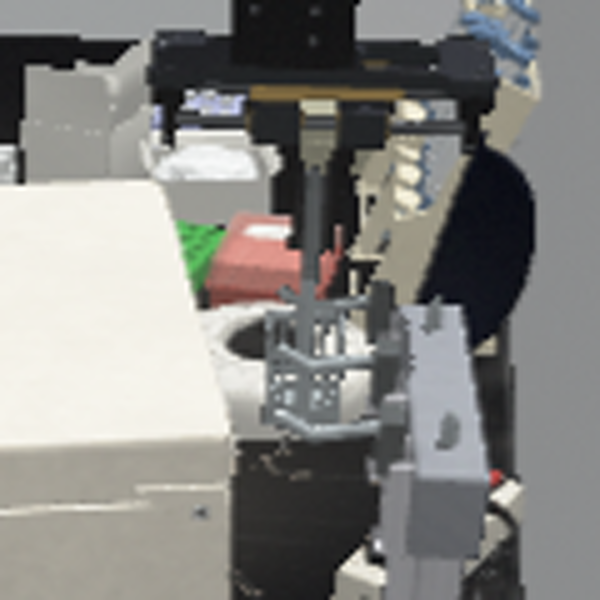

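View pics/wrist7.png

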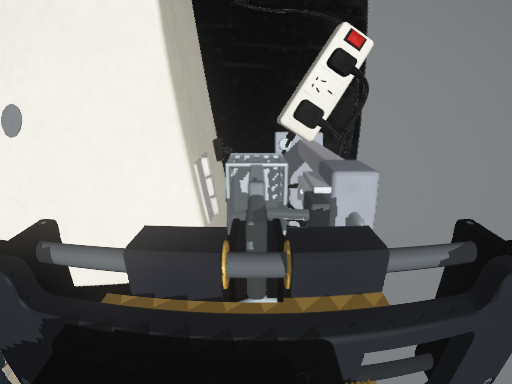

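step_arm --motion '[[[0,0,0,0,0,-5,0],[0,0,0,0,0,-10,0],[0,0,0,0,0,-14,0],[0,0,0,0,0,-17,0],[0,0,0,0,0,-17,0],[0,0,0,0,0,-17,0]]]'

```text
time_s: 10.08
position: [0.5836, 0.2002, 0.4618]
tcp_rot: [[0.003, 0.195, 0.981], [-0.0, 0.981, -0.195], [-1.0, 0.001, 0.003]]
force: [0.9, 0.8, 0.0]
opening: 0.11
```

step_arm --motion '[[[0,0,0,0,0,-2,0],[0,0,0,0,0,-4,0],[0,0,0,0,0,-6,0],[0,0,0,0,0,-6,0],[0,0,0,0,0,-6,0]]]'

```text
time_s: 10.5
position: [0.5835, 0.2003, 0.456]
tcp_rot: [[0.003, 0.195, 0.981], [0.0, 0.981, -0.195], [-1.0, 0.001, 0.003]]
force: [0.5, -1.6, 3.6]
opening: 0.115
```

step_arm --motion '[[[0,0,0,0,0,-2,0],[0,0,0,0,0,-4,0],[0,0,0,0,0,-6,0],[0,0,0,0,0,-8,0],[0,0,0,0,0,-9,0],[0,0,0,0,0,-9,0],[0,0,0,0,0,-9,0]]]'

```text
time_s: 11.08
position: [0.5835, 0.2003, 0.4465]
tcp_rot: [[0.002, 0.195, 0.981], [-0.0, 0.981, -0.195], [-1.0, 0.0, 0.002]]
force: [1.9, -0.4, 2.9]
opening: 0.114
```

```bash
cat > hooks.py <<'E'
from meas import *
O=np.array([.643,.1098]);t=np.radians(-10.8);X=np.array([np.cos(t),np.sin(t)]);Y=np.array([-np.sin(t),np.cos(t)])
def hookz(P,lab):
    S=np.stack([(P[...,:2]-O)@X,(P[...,:2]-O)@Y,P[...,2]],-1)
    for nm,y in(("L",.078),("M",0),("R",-.078)):
        r=[]
        for x0,x1 in((-.097,-.088),(-.066,-.06),(-.058,-.044)):
            m=(S[...,0]>x0)&(S[...,0]<x1)&(abs(S[...,1]-y)<.005)&(S[...,2]>.225)&(S[...,2]<.29)
            r.append((int(m.sum()),np.round(np.percentile(S[m][:,2],90)*1000,1) if m.sum()>2 else None))
        print(lab,nm,"tip/slope/root top z",r)
E
python3 - <<'E'
from rig import bot
from hooks import *; from where import eye
s=bot.read_state();print(s["time_s"],s["position"],s["force"],"eye stand",eye(s))
o=snap(bot,"8")
crop(o["side"],"side8c",220,60,340,180,5)
for n in("scene","side"):hookz(pts(o[n]),n)
hookz(wpts(o["wrist"]),"wrist")
for n in("scene1","side1"):hookz(pts(dict(np.load(n+".npz"))),n)
E
```

```text
11.0833 [0.5835 0.2003 0.4465] [ 1.9091 -0.419   2.8705] eye stand [-75.   77.8 245.6]
scene L tip/slope/root top z [(6, np.float64(254.2)), (6, np.float64(247.5)), (14, np.float64(249.7))]
scene M tip/slope/root top z [(9, np.float64(270.8)), (6, np.float64(263.3)), (14, np.float64(267.7))]
scene R tip/slope/root top z [(8, np.float64(270.6)), (6, np.float64(263.7)), (15, np.float64(266.2))]
side L tip/slope/root top z [(6, np.float64(253.0)), (5, np.float64(245.0)), (12, np.float64(248.6))]
side M tip/slope/root top z [(5, np.float64(269.5)), (5, np.float64(260.9)), (12, np.float64(264.9))]
side R tip/slope/root top z [(7, np.float64(270.3)), (7, np.float64(263.1)), (16, np.float64(265.2))]
wrist L tip/slope/root top z [(48, np.float64(252.5)), (40, np.float64(244.4)), (229, np.float64(247.6))]
wrist M tip/slope/root top z [(0, None), (0, None), (0, None)]
wrist R tip/slope/root top z [(0, None), (0, None), (0, None)]
scene1 L tip/slope/root top z [(7, np.float64(269.2)), (7, np.float64(263.5)), (15, np.float64(266.8))]
scene1 M tip/slope/root top z [(8, np.float64(271.0)), (6, np.float64(264.4)), (15, np.float64(266.4))]
scene1 R tip/slope/root top z [(8, np.float64(271.2)), (5, np.float64(265.2)), (15, np.float64(267.1))]
side1 L tip/slope/root top z [(0, None), (4, np.float64(262.3)), (11, np.float64(265.2))]
side1 M tip/slope/root top z [(4, np.float64(269.0)), (5, np.float64(262.2)), (12, np.float64(265.4))]
side1 R tip/slope/root top z [(7, np.float64(270.4)), (7, np.float64(263.6)), (16, np.float64(265.3))]
```

View pics/side8c.png

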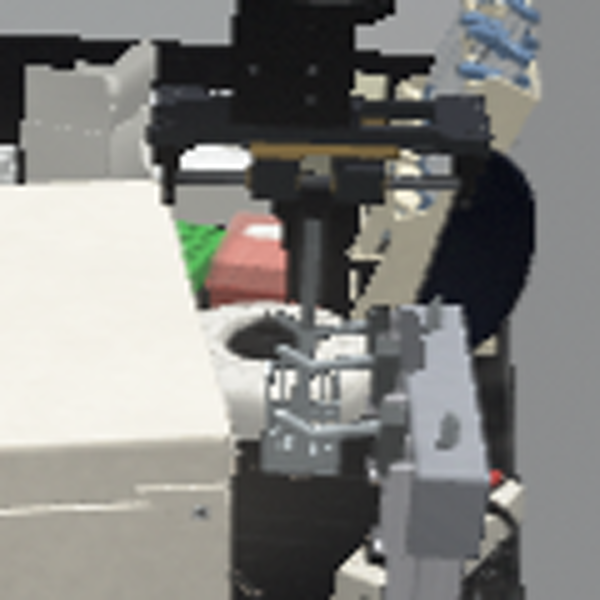

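step_arm --motion '[[[0,0,0,0,0,1,0],[0,0,0,0,0,1,12],[0,0,0,0,0,1,16],[0,0,0,0,0,1,22],[0,0,0,0,0,1,30],[0,0,0,0,0,1,34],[0,0,0,0,0,1,34],[0,0,0,0,0,1,34],[0,0,0,0,0,10,34],[0,0,0,0,0,25,34],[0,0,0,0,0,45,34],[0,0,0,0,0,70,34]]]'

```text
time_s: 12.23
position: [0.583, 0.2003, 0.5167]
tcp_rot: [[-0.001, 0.195, 0.981], [-0.0, 0.981, -0.195], [-1.0, -0.001, -0.001]]
force: [0.4, -0.0, 0.8]
opening: 0.391
```

step_arm --motion '[[[0,0,0,0,0,30,34],[0,0,0,-10,0,60,50],[0,0,0,-30,-15,75,60],[0,0,3,-55,-45,75,60],[0,0,6,-80,-75,75,60],[0,0,9,-100,-110,75,60],[0,0,12,-120,-145,70,60],[0,0,15,-140,-180,50,60],[0,0,18,-155,-215,20,60],[0,0,19,-168,-250,-10,60],[0,0,19,-175,-280,-35,60],[0,0,19,-177,-302,-45,60]]]'

```text
time_s: 13.23
position: [0.4043, -0.1023, 0.471]
tcp_rot: [[0.001, -0.136, 0.991], [0.001, 0.991, 0.136], [-1.0, 0.001, 0.001]]
force: [0.3, -0.7, 0.1]
opening: 0.69
```

step_arm --motion '[[[0,0,0,0,0,0,60],[0,0,0,0,0,0,60],[0,0,0,0,0,0,60]]]'

```text
time_s: 13.48
position: [0.4065, -0.1017, 0.4726]
tcp_rot: [[0.003, -0.134, 0.991], [0.001, 0.991, 0.134], [-1.0, 0.0, 0.003]]
force: [0.5, -0.3, -0.1]
opening: 0.689
```

```bash
python3 - <<'E'
from rig import bot
from hooks import *
s=bot.read_state();print(s["time_s"],s["position"],s["tcp_rot"].round(3).tolist(),s["force"])
o=snap(bot,"9")
crop(o["scene"],"scene9c",160,60,340,300,2.5)
for n in("scene","side"):hookz(pts(o[n]),n);grips(pts(o[n]),n)
grips(wpts(o["wrist"]),"w")
a=cv2.imread("pics/side9.png");cv2.imwrite("pics/side9c.png",cv2.resize(a[60:300,160:340],None,fx=2.5,fy=2.5))
E
```

```text
13.4833 [ 0.4065 -0.1017  0.4726] [[0.003, -0.134, 0.991], [0.001, 0.991, 0.134], [-1.0, 0.0, 0.003]] [ 0.4604 -0.2943 -0.1231]
scene L tip/slope/root top z [(6, np.float64(253.3)), (6, np.float64(247.9)), (13, np.float64(249.5))]
scene M tip/slope/root top z [(8, np.float64(271.3)), (5, np.float64(263.5)), (13, np.float64(266.1))]
scene R tip/slope/root top z [(8, np.float64(271.5)), (6, np.float64(264.2)), (15, np.float64(267.5))]
scene 68 px [234. 223.] rect [ 405.4 -105.5] [10.6 43.5] 8.9 med [ 0.4052 -0.1071  0.1483]
side L tip/slope/root top z [(1, None), (4, np.float64(245.9)), (12, np.float64(249.6))]
side M tip/slope/root top z [(0, None), (4, np.float64(261.7)), (13, np.float64(265.1))]
side R tip/slope/root top z [(6, np.float64(270.2)), (6, np.float64(263.5)), (16, np.float64(265.2))]
side 68 px [232. 221.] rect [ 405.2 -106.8] [10.4 42.9] 7.9 med [ 0.4053 -0.1123  0.1475]
w 397 px [255. 180.] rect [ 407.3 -104.6] [ 9.8 44. ] 7.9 med [ 0.4071 -0.1034  0.147 ]
```

View pics/side9c.png

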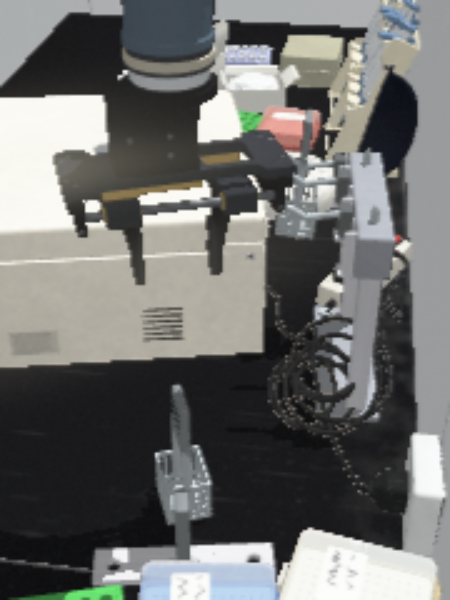

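View pics/scene9c.png

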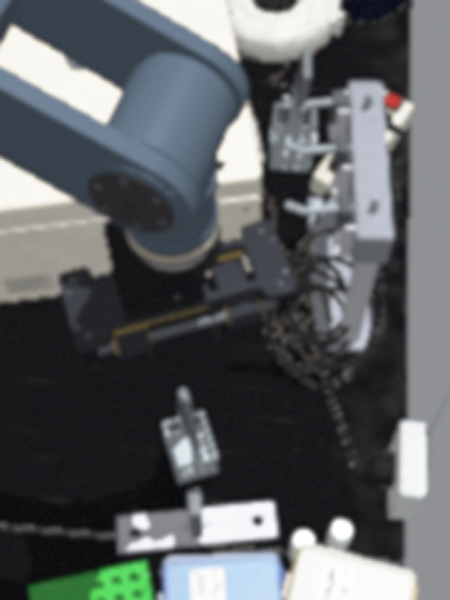

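step_arm --motion '[[[0,0,0,0,-4,-30,60],[0,0,0,0,-4,-65,60],[0,0,0,0,-4,-100,60],[0,0,0,0,-4,-135,60],[0,0,0,0,-4,-160,60],[0,0,0,0,-4,-176,60],[0,0,0,0,-4,-182,60],[0,0,0,0,-4,-182,60],[0,0,0,0,-4,-182,30],[0,0,0,0,-4,-182,0],[0,0,0,0,-4,-182,0],[0,0,0,0,-4,-182,0]]]'

```text
time_s: 14.63
position: [0.4066, -0.1057, 0.2908]
tcp_rot: [[0.004, -0.136, 0.991], [-0.001, 0.991, 0.136], [-1.0, -0.001, 0.004]]
force: [-0.1, 0.7, 0.1]
opening: 0.467
```

step_arm --motion '[[[0,0,0,0,0,0,0],[0,0,0,0,0,0,0],[0,0,0,0,0,0,0],[0,0,0,0,0,0,0],[0,0,0,0,0,0,0],[0,0,0,0,0,0,0]]]'

```text
time_s: 15.13
position: [0.4062, -0.1057, 0.2898]
tcp_rot: [[0.001, -0.135, 0.991], [0.001, 0.991, 0.135], [-1.0, 0.0, 0.001]]
force: [0.5, 0.3, 1.5]
opening: 0.111
```

```bash
python3 - <<'E'
from h import *
for n in("scene1","side1"):
    P=pts(dict(np.load(n+".npz")))
    for x0,x1 in((.44,.48),(.48,.52),(.52,.56),(.56,.6)):
        m=(P[...,0]>x0)&(P[...,0]<x1)&(P[...,1]>-.08)&(P[...,1]<.03)&(P[...,2]<.3)
        print(n,x0,m.sum(),np.sort(P[m][:,2])[-5:])
P=wpts(dict(np.load("wrist2.npz")))
m=(P[...,0]>.53)&(P[...,0]<.6)&(P[...,1]>-.08)&(P[...,1]<.03)&(P[...,2]<.24);print(np.sort(P[m][:,2])[-20:])
E
```

```text
scene1 0.44 420 [0.05333712 0.05383378 0.05435709 0.05567923 0.29743325]
scene1 0.48 423 [0.0063865  0.00656694 0.00713771 0.0074479  0.00844982]
scene1 0.52 491 [0.05064278 0.05072161 0.0513744  0.05391215 0.05407182]
scene1 0.56 510 [0.27066367 0.27084529 0.27097538 0.27157227 0.27294292]
side1 0.44 386 [0.29761358 0.29813282 0.29840443 0.29940335 0.29999232]
side1 0.48 362 [0.00329105 0.00331067 0.00351869 0.00422085 0.00547531]
side1 0.52 465 [0.05028906 0.0508333  0.05091364 0.05154955 0.05249641]
side1 0.56 519 [0.26998375 0.27111235 0.27142545 0.27161336 0.27176401]
[0.21766529 0.21772201 0.21845122 0.21859883 0.22048833 0.2205282
 0.22127325 0.22161223 0.22457001 0.22524131 0.22775674 0.22784862
 0.22826412 0.22940943 0.22955947 0.23072005 0.23501078 0.23618886
 0.23897715 0.2396927 ]
```

step_arm --motion '[[[0,0,0,0,0,10,0],[0,0,0,0,0,30,0],[0,0,0,0,0,60,0],[0,0,0,0,5,95,0],[0,0,-3,10,20,130,0],[0,0,-6,25,45,160,0],[0,0,-9,45,75,180,0],[0,0,-12,65,105,188,0],[0,0,-15,85,130,190,0],[0,0,-18,100,150,190,0],[0,0,-18.6,106,161,190,0],[0,0,-18.6,106,161,190,0]]]'

```text
time_s: 16.13
position: [0.5131, 0.0575, 0.4791]
tcp_rot: [[0.001, 0.185, 0.983], [0.001, 0.983, -0.185], [-1.0, 0.002, 0.001]]
force: [-0.5, 0.1, -2.1]
opening: 0.116
```

step_arm --motion '[[[0,0,0,0,0,0,0],[0,0,0,0,0,0,0],[0,0,0,0,0,0,0]]]'

```text
time_s: 16.38
position: [0.5117, 0.0546, 0.4793]
tcp_rot: [[0.0, 0.189, 0.982], [-0.0, 0.982, -0.189], [-1.0, -0.0, 0.0]]
force: [0.3, -0.2, -2.8]
opening: 0.112
```

```bash
python3 - <<'E'
from rig import bot
from meas import *; from where import eye
s=bot.read_state();print(s["time_s"],s["position"],s["tcp_rot"].round(3).tolist(),s["force"],"eye stand",eye(s,.1998))
o=snap(bot,"10")
crop(o["side"],"side10c",220,60,340,180,5)
E
```

```text
16.3833 [0.5117 0.0546 0.4793] [[0.0, 0.189, 0.982], [-0.0, 0.982, -0.189], [-1.0, -0.0, 0.0]] [ 0.35   -0.2348 -2.8434] eye stand [-118.6  -78.9  279.5]
```

View pics/side10c.png

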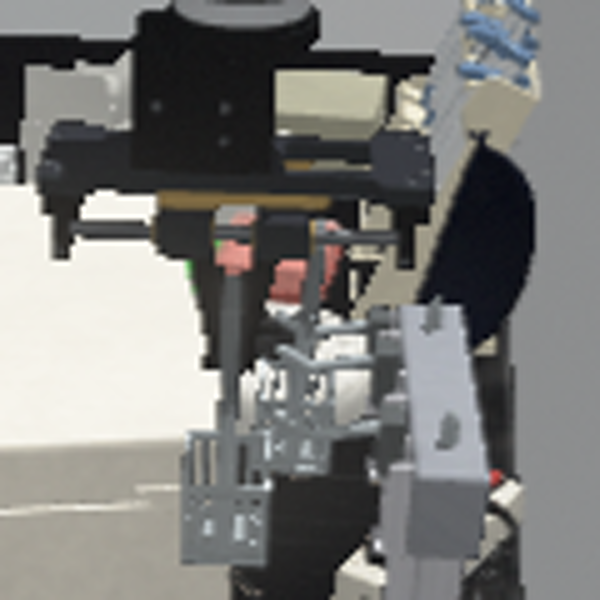

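View pics/wrist10.png

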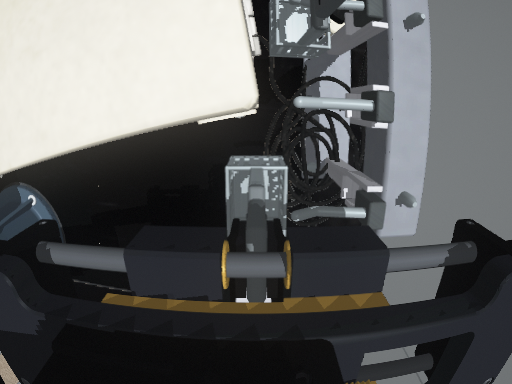

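step_arm --motion '[[[0,0,0,4,0,0,0],[0,0,0,9,-1,0,0],[0,0,0,14,-2,0,0],[0,0,0,20,-3,0,0],[0,0,0,26,-4,0,0],[0,0,0,32,-5,0,0],[0,0,0,38,-6,0,0],[0,0,0,42,-7,0,0],[0,0,0,43,-7,0,0],[0,0,0,43,-7,-5,0],[0,0,0,43,-7,-10,0],[0,0,0,43,-7,-10,0]]]'

```text
time_s: 17.53
position: [0.5546, 0.0484, 0.4682]
tcp_rot: [[-0.002, 0.188, 0.982], [0.0, 0.982, -0.188], [-1.0, 0.0, -0.002]]
force: [-0.9, -0.6, -1.3]
opening: 0.115
```

```bash
python3 - <<'E'
from rig import bot
from meas import *; from where import eye
s=bot.read_state();print(s["time_s"],s["position"],s["tcp_rot"].round(3).tolist(),s["force"],"eye stand",eye(s,.1998))
o=snap(bot,"11",("side",))
crop(o["side"],"side11c",220,60,340,180,5)
E
```

```text
17.5333 [0.5546 0.0484 0.4682] [[-0.002, 0.188, 0.982], [0.0, 0.982, -0.188], [-1.0, 0.0, -0.002]] [-0.915  -0.5881 -1.2514] eye stand [-75.7 -76.8 268.4]
```

View pics/side11c.png

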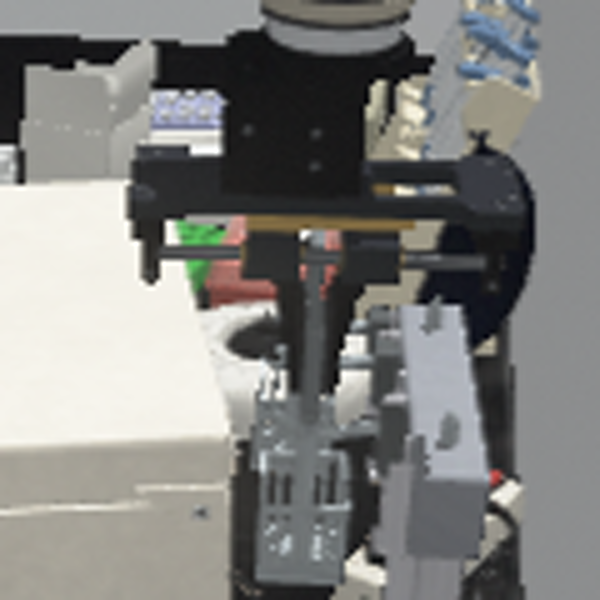

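Hook passes through the window (prong seen at crop (350,430) behind the near arm). Lower and tug to eye ≈ 245.

step_arm --motion '[[[0,0,0,0,-1,-3,0],[0,0,0,0,-1,-6,0],[0,0,0,0,-1,-8,0],[0,0,0,0,-1,-10,0],[0,0,0,0,-1,-12,0],[0,0,0,0,-1,-14,0],[0,0,0,0,-1,-16,0],[0,0,0,0,-1,-18,0],[0,0,0,0,-1,-20,0],[0,0,0,0,-1,-22,0],[0,0,0,0,-1,-22,0],[0,0,0,0,-1,-22,0]]]'

```text
time_s: 18.58
position: [0.5557, 0.0472, 0.4476]
tcp_rot: [[0.003, 0.188, 0.982], [-0.0, 0.982, -0.188], [-1.0, 0.0, 0.003]]
force: [3.1, 0.0, 2.1]
opening: 0.113
```

```bash
python3 - <<'E'
from rig import bot
from hooks import *; from where import eye
s=bot.read_state();print(s["time_s"],s["position"],s["force"],"eye stand",eye(s,.1998))
o=snap(bot,"12")
for n in("scene","side"):hookz(pts(o[n]),n)
hookz(wpts(o["wrist"]),"wrist")
E
```

```text
18.5833 [0.5557 0.0472 0.4476] [3.141  0.0339 2.1454] eye stand [-73.4 -77.8 247.8]
scene L tip/slope/root top z [(0, None), (0, None), (0, None)]
scene M tip/slope/root top z [(0, None), (0, None), (0, None)]
scene R tip/slope/root top z [(8, np.float64(256.3)), (7, np.float64(251.2)), (18, np.float64(252.3))]
side L tip/slope/root top z [(0, None), (1, None), (0, None)]
side M tip/slope/root top z [(1, None), (0, None), (6, np.float64(265.6))]
side R tip/slope/root top z [(7, np.float64(255.9)), (5, np.float64(248.3)), (13, np.float64(251.5))]
wrist L tip/slope/root top z [(0, None), (0, None), (0, None)]
wrist M tip/slope/root top z [(124, np.float64(269.9)), (150, np.float64(262.2)), (383, np.float64(264.5))]
wrist R tip/slope/root top z [(59, np.float64(255.7)), (27, np.float64(246.3)), (196, np.float64(250.2))]
```

step_arm --motion '[[[0,0,0,-1,0,1,0],[0,0,0,-1,0,1,0],[0,0,0,-1,0,1,12],[0,0,0,-1,0,1,16],[0,0,0,-1,0,1,24],[0,0,0,-1,0,1,34],[0,0,0,-1,0,1,34],[0,0,0,-1,0,1,34],[0,0,0,-1,0,10,34],[0,0,0,-1,0,25,34],[0,0,0,-1,0,45,34],[0,0,0,-1,0,70,34]]]'

```text
time_s: 19.73
position: [0.5539, 0.0473, 0.5178]
tcp_rot: [[-0.002, 0.188, 0.982], [0.0, 0.982, -0.188], [-1.0, 0.0, -0.002]]
force: [0.2, -0.1, -0.5]
opening: 0.393
```

step_arm --motion '[[[0,0,0,-2,0,30,34],[0,0,0,-10,-10,45,50],[0,0,0,-25,-35,45,60],[0,0,0,-45,-65,35,60],[0,0,2,-65,-95,15,60],[0,0,4,-85,-125,-10,60],[0,0,6,-110,-155,-30,60],[0,0,7,-130,-185,-40,60],[0,0,7,-145,-215,-40,60],[0,0,7,-155,-235,-40,60],[0,0,7,-155,-241,-40,60],[0,0,7,-155,-241,-40,60]]]'

```text
time_s: 20.73
position: [0.3992, -0.1952, 0.4784]
tcp_rot: [[0.003, 0.07, 0.998], [-0.001, 0.998, -0.07], [-1.0, -0.0, 0.003]]
force: [0.1, 0.8, 0.1]
opening: 0.688
```

step_arm --motion '[[[0,0,0,0,0,0,60],[0,0,0,0,0,0,60],[0,0,0,0,0,0,60]]]'

```text
time_s: 20.98
position: [0.3997, -0.1926, 0.4779]
tcp_rot: [[0.002, 0.065, 0.998], [0.001, 0.998, -0.065], [-1.0, 0.001, 0.002]]
force: [0.3, 0.4, -0.4]
opening: 0.688
```

```bash
python3 - <<'E'
from rig import bot
from hooks import *
s=bot.read_state();print(s["time_s"],s["position"],s["tcp_rot"].round(3).tolist(),s["force"])
o=snap(bot,"13")
crop(o["side"],"side13c",160,60,340,300,2.5)
for n in("scene","side"):
    P=pts(o[n]);hookz(P,n);grips(P,n+" fin",z=(.06,.104),yr=(-.24,-.15))
P=wpts(o["wrist"]);grips(P,"w fin",z=(.06,.104),yr=(-.24,-.15));grips(P,"w fintop",z=(.094,.104),yr=(-.24,-.15));grips(P,"w plate",z=(.004,.014),yr=(-.24,-.15),xr=(.28,.52))
E
```

```text
20.9833 [ 0.3997 -0.1926  0.4779] [[0.002, 0.065, 0.998], [0.001, 0.998, -0.065], [-1.0, 0.001, 0.002]] [ 0.2951  0.4471 -0.4303]
scene L tip/slope/root top z [(7, np.float64(255.1)), (5, np.float64(246.2)), (11, np.float64(248.4))]
scene M tip/slope/root top z [(9, np.float64(271.0)), (6, np.float64(263.7)), (13, np.float64(266.0))]
scene R tip/slope/root top z [(8, np.float64(257.4)), (7, np.float64(251.2)), (18, np.float64(252.8))]
scene fin 77 px [237. 262.] rect [ 399.7 -194.2] [30.3 13.9] 80.0 med [ 0.3985 -0.202   0.0982]
side L tip/slope/root top z [(6, np.float64(253.7)), (3, np.float64(246.4)), (9, np.float64(248.4))]
side M tip/slope/root top z [(3, np.float64(270.2)), (1, None), (11, np.float64(264.6))]
side R tip/slope/root top z [(0, None), (6, np.float64(248.3)), (13, np.float64(251.0))]
side fin 111 px [232. 265.] rect [ 399.3 -196.8] [28.3 12.5] 83.2 med [ 0.3987 -0.2072  0.0942]
w fin 303 px [256. 166.] rect [ 400.8 -193.2] [29.6 13.4] 85.8 med [ 0.401  -0.1907  0.0971]
w fin 21 px [359. 185.] rect [ 546.7 -234.9] [6.6 9. ] 0.5 med [ 0.5472 -0.2347  0.0609]
w fin 36 px [335. 188.] rect [ 510. -237.] [16.5  5.6] 5.8 med [ 0.5099 -0.2377  0.0609]
w fintop 257 px [256. 168.] rect [ 400.9 -193.4] [29.3 12.6] 86.2 med [ 0.4009 -0.1934  0.0973]
w plate 2587 px [256. 156.] rect [ 400.6 -194.4] [ 41.4 180.8] 85.8 med [ 0.4007 -0.1932  0.0077]
w plate 59 px [202. 183.] rect [ 310.2 -230.4] [10.5 58.4] 81.7 med [ 0.3139 -0.2302  0.0093]
```

View pics/side13c.png

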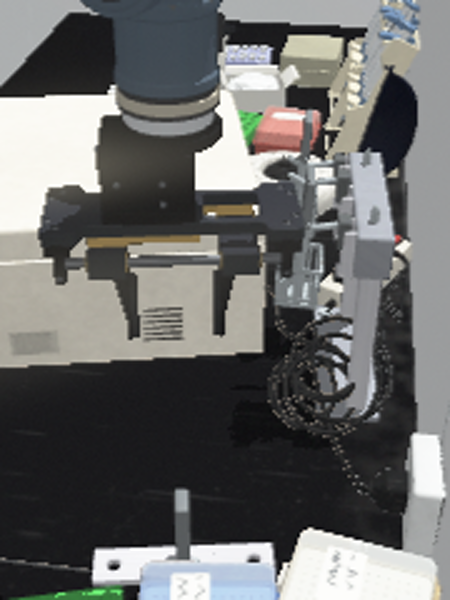

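View pics/wrist13.png

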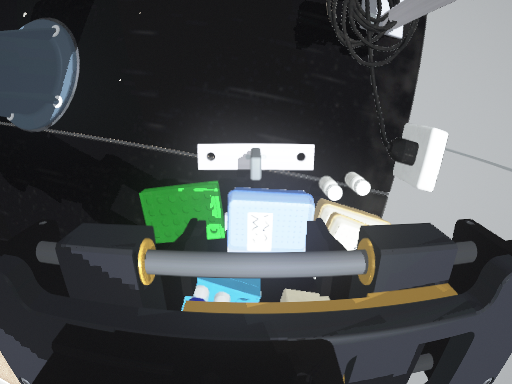

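step_arm --motion '[[[0,0,-0.5,1,-2,-35,60],[0,0,-0.5,1,-2,-75,60],[0,0,-0.5,1,-2,-115,60],[0,0,-0.5,1,-2,-150,60],[0,0,-0.5,1,-2,-185,60],[0,0,-0.5,1,-2,-212,60],[0,0,-0.5,1,-2,-228,60],[0,0,-0.5,1,-2,-235,60],[0,0,-0.5,1,-2,-235,60],[0,0,-0.5,1,-2,-235,30],[0,0,-0.5,1,-2,-235,0],[0,0,-0.5,1,-2,-235,0]]]'

```text
time_s: 22.13
position: [0.4007, -0.1959, 0.244]
tcp_rot: [[0.004, 0.075, 0.997], [-0.002, 0.997, -0.075], [-1.0, -0.001, 0.004]]
force: [-0.5, 0.1, 0.1]
opening: 0.543
```

step_arm --motion '[[[0,0,0,0,0,0,0],[0,0,0,0,0,0,0],[0,0,0,0,0,0,0],[0,0,0,0,0,0,0],[0,0,0,0,0,0,0],[0,0,0,0,0,0,0],[0,0,0,0,0,0,0]]]'

```text
time_s: 22.72
position: [0.4001, -0.1956, 0.2429]
tcp_rot: [[0.001, 0.075, 0.997], [0.0, 0.997, -0.075], [-1.0, 0.0, 0.001]]
force: [-1.1, -0.1, 4.3]
opening: 0.157
```

step_arm --motion '[[[0,0,0,0,0,4,0],[0,0,0,0,0,20,0],[0,0,0,0,0,50,0],[0,0,0,0,0,90,0],[0,0,5,5,5,130,0],[0,0,11,15,15,170,0],[0,0,18,25,30,210,0],[0,0,25,40,50,245,0],[0,0,32,55,70,280,0],[0,0,39,70,95,310,0],[0,0,46,90,120,335,0],[0,0,53,110,145,350,0]]]'

```text
time_s: 23.72
position: [0.5101, -0.0494, 0.5958]
tcp_rot: [[0.004, -0.754, 0.656], [0.0, 0.656, 0.754], [-1.0, -0.003, 0.003]]
force: [1.7, -0.9, -2.5]
opening: 0.157
```

step_arm --motion '[[[0,0,6,20,25,5,0],[0,0,12,40,50,7,0],[0,0,18,60,75,7,0],[0,0,24,80,100,7,0],[0,0,28,98,122,7,0],[0,0,30,113,142,7,0],[0,0,30.5,125,155,7,0],[0,0,30.5,133,160,7,0],[0,0,30.5,133,160,7,0],[0,0,30.5,133,160,7,0],[0,0,30.5,133,160,7,0]]]'

```text
time_s: 24.63
position: [0.6427, 0.1084, 0.5995]
tcp_rot: [[-0.001, -0.982, 0.189], [0.001, 0.189, 0.982], [-1.0, 0.002, 0.001]]
force: [-0.2, 0.1, -1.5]
opening: 0.16
```

```bash
python3 - <<'E'
from rig import bot
from hooks import *
s=bot.read_state();print(s["time_s"],s["position"],s["tcp_rot"].round(4).tolist(),s["force"],s["opening"])
o=snap(bot,"14")
for n in("scene","side"):
    P=pts(o[n]);hookz(P,n)
P=wpts(o["wrist"]);zp=s["position"][2]-.2429;print("expected top z",zp+.008)
grips(P,"w plate",z=(zp+.002,zp+.014),yr=(-.1,.3),xr=(.5,.8))
E
```

```text
24.6333 [0.6427 0.1084 0.5995] [[-0.0015, -0.982, 0.1889], [0.0012, 0.1889, 0.982], [-1.0, 0.0017, 0.0009]] [-0.2222  0.1304 -1.4645] 0.16010499576213427
scene L tip/slope/root top z [(6, np.float64(254.1)), (6, np.float64(246.6)), (14, np.float64(249.7))]
scene M tip/slope/root top z [(8, np.float64(269.8)), (6, np.float64(263.8)), (15, np.float64(265.4))]
scene R tip/slope/root top z [(8, np.float64(257.4)), (7, np.float64(251.7)), (17, np.float64(251.5))]
side L tip/slope/root top z [(5, np.float64(253.3)), (3, np.float64(245.8)), (11, np.float64(248.2))]
side M tip/slope/root top z [(4, np.float64(269.9)), (1, None), (13, np.float64(265.0))]
side R tip/slope/root top z [(7, np.float64(255.3)), (6, np.float64(247.6)), (10, np.float64(251.2))]
expected top z 0.3645829278244842
w plate 9582 px [256. 200.] rect [641.5 108.9] [181.1  40.9] 79.2 med [0.6386 0.1121 0.3647]
w plate 387 px [ 97. 279.] rect [689.4 -57.9] [67.6  3.2] 76.1 med [ 0.6898 -0.0555  0.3646]
w plate 295 px [413. 297.] rect [770.3 246.6] [55.5  2.7] 75.9 med [0.77   0.2431 0.3644]
w plate 262 px [256. 299.] rect [729.3  92.2] [43.   2.6] 74.9 med [0.7291 0.0916 0.3644]
```

View pics/wrist14.png

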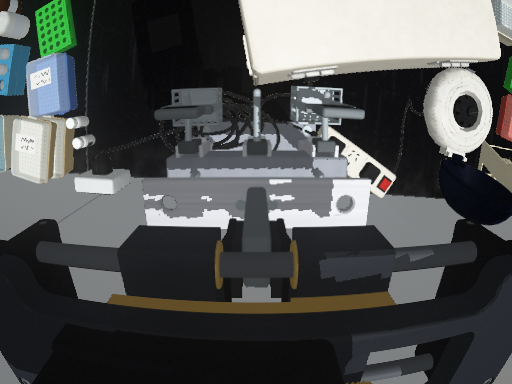

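View pics/side14.png

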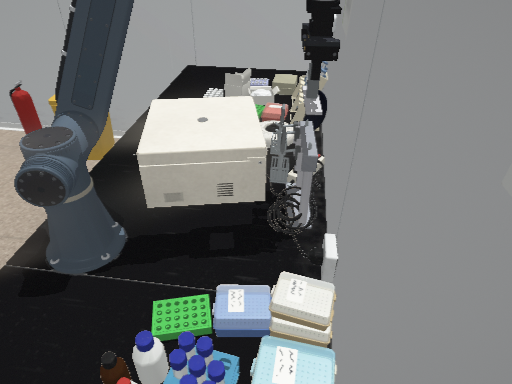

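```bash
python3 - <<'E'
from hooks import *
def st(P): return np.stack([(P[...,:2]-O)@X*1000,(P[...,:2]-O)@Y*1000,P[...,2]*1000],-1)
for n in("scene0","side0","scene13","side13","wrist2","wrist10","wrist11"):
    try:c=dict(np.load(n+".npz"))
    except Exception: continue
    S=st(wpts(c) if n[0]=="w" else pts(c))
    m=(abs(S[...,2]-250)<3)&(abs(S[...,0])<30)&(abs(S[...,1])<120)
    out=[]
    for y0 in(-95,-40,40,95):
        q=S[m&(abs(S[...,1]-y0)<8)]
        if len(q)>20: out.append((y0,np.round(np.percentile(q[:,0],[1,99]),1)))
    q=S[m&(abs(S[...,0])<15)];print(n,"x edges",out,"y ends",np.percentile(q[:,1],[.5,99.5]) if len(q) else 0)
    for y0 in(-70,70):
        q=S[(S[...,2]>261)&(S[...,2]<272)&(abs(S[...,0])<9)&(abs(S[...,1]-y0)<12)]
        if len(q)>4: print("   pin",y0,len(q),q.mean(0),(q.max(0)+q.min(0))/2,np.ptp(q,0))
E
```

```text
scene0 x edges [(-95, array([-28.5,  18.3])), (-40, array([-19.1,  18.6])), (40, array([-18.8,  17.5])), (95, array([-21. ,  17.3]))] y ends [-105.6251  105.6472]
   pin -70 9 [ -0.9891 -71.7003 266.4462] [ -1.0233 -71.7449 267.086 ] [5.3501 7.7628 6.5359]
   pin 70 10 [ -1.0197  68.6142 265.9093] [ -1.2776  68.5692 265.8402] [7.9939 5.8256 6.7556]
side0 x edges [(-95, array([-28.2,  19.1])), (-40, array([-19.4,  18.5])), (40, array([-19.4,  18.3]))] y ends [-109.4475   98.1857]
   pin -70 13 [ -0.3875 -72.2557 264.5983] [ -0.4737 -72.2703 265.1458] [7.9462 5.8576 7.8097]
   pin 70 9 [ -0.1122  67.3097 265.1064] [  0.0189  67.125  265.4953] [9.0131 7.3428 8.2305]
scene13 x edges [(-95, array([-28.7,  18. ])), (-40, array([-19.1,  18.7])), (40, array([-19. ,  17.4])), (95, array([-24.1,  17.4]))] y ends [-106.8769  106.9329]
   pin -70 12 [ -1.2133 -72.1315 265.7999] [ -0.9686 -71.432  265.961 ] [5.7326 9.2216 8.9343]
   pin 70 13 [ -1.2952  67.3955 265.79  ] [ -1.4191  68.5027 266.1283] [8.6451 6.3498 8.4812]
side13 x edges [(-95, array([-28.2,  19.1])), (-40, array([-20.,  18.])), (
[... 219 characters left out ...]
2] [5.8185 6.6743 8.0511]
wrist2 x edges [(-95, array([-24.2,  19.3])), (-40, array([-18.5,  19.3])), (40, array([-18.5,  19.2]))] y ends [-105.3552   68.2474]
   pin -70 85 [ -0.5764 -69.7646 265.1821] [  0.4229 -70.2964 265.9053] [8.9257 9.245  9.0878]
   pin 70 5 [  1.0339  65.4848 262.1933] [  0.3924  65.4786 262.0406] [5.0465 1.5157 2.0761]
wrist10 x edges [(-95, array([-17.4,  19.6])), (-40, array([-18.4,  19.4])), (40, array([-18.8,  19.1])), (95, array([-3.7, 19.7]))] y ends [-104.5717   88.0628]
   pin -70 111 [ -0.7978 -69.0655 265.3304] [  0.2426 -69.8919 265.8605] [8.3694 9.2937 9.5055]
   pin 70 124 [ -0.8571  68.6938 264.9077] [  0.3444  69.714  265.5184] [9.9812 9.8969 8.7777]
```

```bash
python3 - <<'E'
from hooks import *
def st(P): return np.stack([(P[...,:2]-O)@X*1000,(P[...,:2]-O)@Y*1000,P[...,2]*1000],-1)
for n in("scene14","side14","wrist14"):
    c=dict(np.load(n+".npz"));S=st(wpts(c) if n[0]=="w" else pts(c))
    m=(abs(S[...,2]-364.6)<4)&(abs(S[...,0])<35)&(abs(S[...,1])<110)
    q=S[m];print(n,len(q))
    if len(q)<30: continue
    for y0 in(-80,-50,-30,30,50,80):
        r=q[abs(q[:,1]-y0)<6]
        if len(r)>8: print(y0,len(r),np.percentile(r[:,0],[2,98]).round(1))
    print("y ends",np.percentile(q[abs(q[:,0])<15][:,1],[.5,99.5]))
c=dict(np.load("scene14.npz"));crop(c,"scene14c",260,60,350,190,4.5)
c=dict(np.load("wrist14.npz"));crop(c,"wrist14c",130,150,390,260,3)
E
```

```text
scene14 575
-80 64 [-21.8  16.3]
-50 70 [-22.9  15.7]
-30 61 [-21.7  16.8]
50 12 [-21.4 -15.9]
80 17 [-22.5 -12.1]
y ends [-91.8314  80.9194]
side14 300
-80 27 [-22.5  16.9]
-50 33 [-19.5  15.6]
-30 32 [-22.4  16.3]
y ends [-93.7018  82.1151]
wrist14 9348
-80 635 [-20.8  16.5]
-50 727 [-21.4  16.5]
-30 768 [-21.2  17.3]
30 759 [-21.2  16.9]
50 713 [-21.2  16.4]
80 653 [-20.6  16.8]
y ends [-90.5807  88.108 ]
```

View pics/scene14c.png

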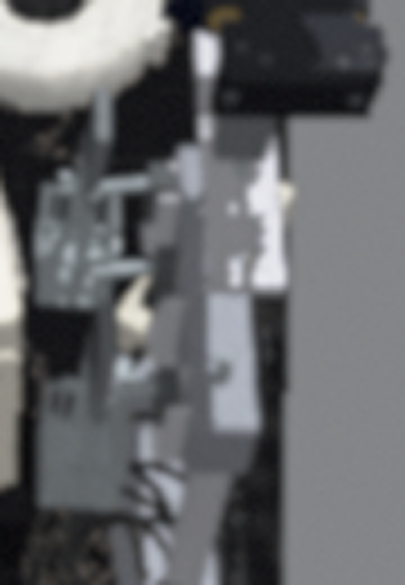

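View pics/wrist14c.png

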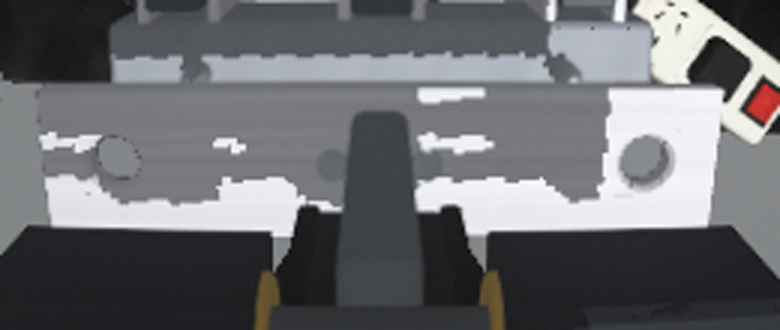

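step_arm --motion '[[[0,0,0,2,1,-10,0],[0,0,0,2.4,1,-30,0],[0,0,0,2.4,1,-50,0],[0,0,0,2.4,1,-65,0],[0,0,0,2.4,1,-75,0],[0,0,0,2.4,1,-80,0],[0,0,0,2.4,1,-80,0],[0,0,0,2.4,1,-80,0],[0,0,0,2.4,1,-80,0]]]'

```text
time_s: 25.53
position: [0.6459, 0.1103, 0.521]
tcp_rot: [[0.003, -0.982, 0.188], [0.002, 0.188, 0.982], [-1.0, -0.002, 0.002]]
force: [-0.6, 0.8, -1.6]
opening: 0.157
```

```bash
python3 - <<'E'
from rig import bot
from hooks import *
s=bot.read_state();print(s["time_s"],s["position"],s["tcp_rot"].round(4).tolist(),s["force"],"underside",s["position"][2]-.2429)
o=snap(bot,"15")
def st(P): return np.stack([(P[...,:2]-O)@X*1000,(P[...,:2]-O)@Y*1000,P[...,2]*1000],-1)
zt=(s["position"][2]-.2429+.008)*1000
for n in o:
    S=st(wpts(o[n]) if n=="wrist" else pts(o[n]))
    q=S[(abs(S[...,2]-zt)<4)&(abs(S[...,0])<35)&(abs(S[...,1])<110)]
    for y0 in(-80,-40,40,80):
        r=q[abs(q[:,1]-y0)<6]
        if len(r)>8: print(n,y0,len(r),np.percentile(r[:,0],[2,98]).round(1))
    print("y ends",np.percentile(q[abs(q[:,0])<15][:,1],[.5,99.5]))
crop(o["side"],"side15c",250,90,350,190,5.5)
crop(o["scene"],"scene15c",250,70,350,170,5.5)
E
```

```text
25.5333 [0.6459 0.1103 0.521 ] [[0.0026, -0.9822, 0.1878], [0.0017, 0.1878, 0.9822], [-1.0, -0.0022, 0.0022]] [-0.5627  0.8345 -1.6483] underside 0.27814245185067665
scene -80 63 [-18.6  19. ]
scene -40 57 [-18.2  20.3]
y ends [-88.6703  71.3267]
side -80 34 [-16.2  19.7]
side -40 29 [-18.2  19. ]
y ends [-90.1172  88.928 ]
wrist -80 660 [-17.3  20. ]
wrist -40 743 [-17.9  19.9]
wrist 40 745 [-18.  20.]
wrist 80 633 [-17.5  20.1]
y ends [-87.5364  90.8585]
```

View pics/side15c.png

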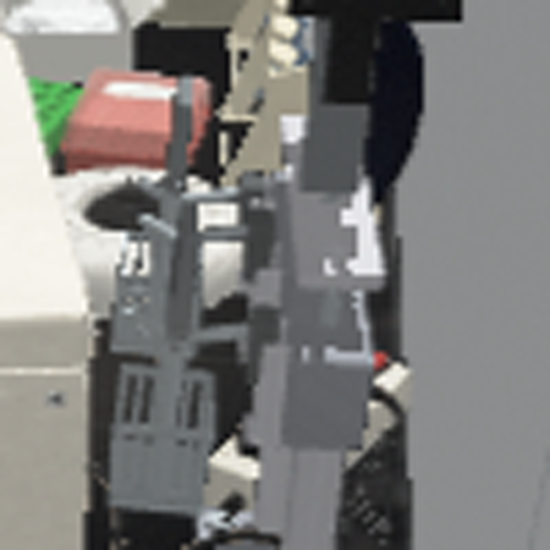

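View pics/scene15c.png

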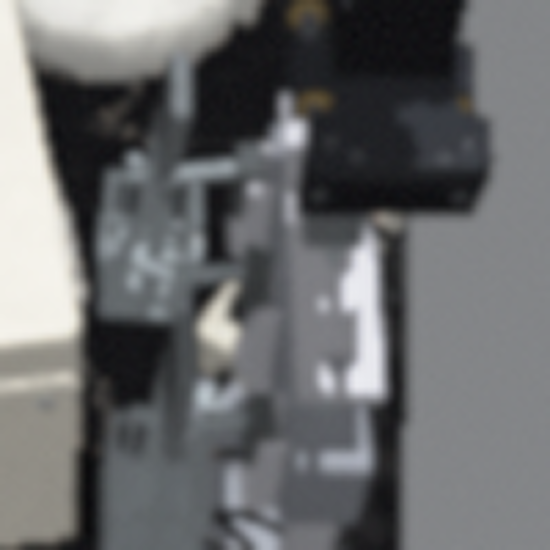

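step_arm --motion '[[[0,0,0,-1,-1,0,0],[0,0,0,-1,-1,-2,0],[0,0,0,-1,-1,-4,0],[0,0,0,-1,-1,-4,0],[0,0,0,-1,-1,-4,0],[0,0,0,-1,-1,-4,0]]]'

```text
time_s: 26.18
position: [0.6447, 0.1093, 0.5156]
tcp_rot: [[-0.0, -0.982, 0.188], [0.002, 0.188, 0.982], [-1.0, 0.0, 0.002]]
force: [0.3, 0.1, -0.4]
opening: 0.155
```

```bash
cat > plate.py <<'E'
from rig import bot
from hooks import *
import sys
tag=sys.argv[1]
s=bot.read_state();print(s["time_s"],s["position"],s["tcp_rot"].round(4).tolist(),s["force"],"underside",s["position"][2]-.2429)
o=snap(bot,tag)
def st(P): return np.stack([(P[...,:2]-O)@X*1000,(P[...,:2]-O)@Y*1000,P[...,2]*1000],-1)
zt=(s["position"][2]-.2429+.008)*1000
if len(sys.argv)>2: zt=float(sys.argv[2])
for n in o:
    S=st(wpts(o[n]) if n=="wrist" else pts(o[n]))
    q=S[(abs(S[...,2]-zt)<4)&(abs(S[...,0])<35)&(abs(S[...,1])<110)]
    for y0 in(-80,-40,40,80):
        r=q[abs(q[:,1]-y0)<6]
        if len(r)>8: print(n,y0,len(r),np.percentile(r[:,0],[2,98]).round(1),"z",np.median(r[:,2]).round(1))
    if len(q)>20: print("y ends",np.percentile(q[abs(q[:,0])<15][:,1],[.5,99.5]))
E
python3 plate.py 16
```

```text
26.1833 [0.6447 0.1093 0.5156] [[-0.0002, -0.9822, 0.1878], [0.0017, 0.1878, 0.9822], [-1.0, 0.0005, 0.0016]] [ 0.2724  0.1318 -0.3582] underside 0.2727327921391791
scene -80 57 [-19.   18.7] z 281.6
scene -40 58 [-20.1  19.1] z 281.6
y ends [-89.464   61.3816]
side -80 29 [-19.8  19.4] z 281.1
side -40 30 [-20.5  17.4] z 281.4
y ends [-92.113   87.7185]
wrist -80 645 [-18.8  18.4] z 280.4
wrist -40 749 [-19.4  18.5] z 280.4
wrist 40 747 [-19.5  18.5] z 280.4
wrist 80 647 [-19.   18.7] z 280.4
y ends [-88.9971  89.5603]
```

step_arm --motion '[[[0,0,0,0,0,-3,0],[0,0,0,0,0,-6,0],[0,0,0,0,0,-8,0],[0,0,0,0,0,-10,0],[0,0,0,0,0,-12,0],[0,0,0,0,0,-12,0],[0,0,0,0,0,-12,0]]]'

```text
time_s: 26.92
position: [0.6446, 0.1093, 0.5035]
tcp_rot: [[-0.0, -0.982, 0.188], [0.002, 0.188, 0.982], [-1.0, 0.001, 0.002]]
force: [-0.8, -0.3, -2.5]
opening: 0.159
```

step_arm --motion '[[[0,0,0,0,0,-3,0],[0,0,0,0,0,-6,0],[0,0,0,0,0,-8,0],[0,0,0,0,0,-9,0],[0,0,0,0,0,-9,0],[0,0,0,0,0,-9,0]]]'

```text
time_s: 27.42
position: [0.6447, 0.1093, 0.4946]
tcp_rot: [[-0.0, -0.982, 0.188], [0.002, 0.188, 0.982], [-1.0, 0.0, 0.002]]
force: [0.1, 0.2, -1.6]
opening: 0.157
```

step_arm --motion '[[[0,0,0,0,0,-1,0],[0,0,0,0,0,-1.5,0],[0,0,0,0,0,-1.5,0],[0,0,0,0,0,-1.5,0]]]'

```text
time_s: 27.75
position: [0.6446, 0.1093, 0.4932]
tcp_rot: [[-0.0, -0.982, 0.188], [0.002, 0.188, 0.982], [-1.0, 0.0, 0.002]]
force: [0.6, -0.5, -2.9]
opening: 0.159
```

```bash
python3 plate.py 17 258
```

```text
27.75 [0.6446 0.1093 0.4932] [[-0.0, -0.9822, 0.1877], [0.0018, 0.1877, 0.9822], [-1.0, 0.0003, 0.0017]] [ 0.6262 -0.4893 -2.8547] underside 0.25034809883015197
scene -80 72 [-34.6  17.7] z 259.0
scene -40 52 [-20.3  17. ] z 259.1
scene 80 14 [-34.9 -20.8] z 256.4
y ends [-96.7081  61.9717]
side -80 44 [-33.7  18.7] z 258.7
side -40 30 [-18.3  18.4] z 258.8
side 80 13 [-33.1  -9.3] z 257.7
y ends [-93.0516  84.9367]
wrist -80 815 [-33.9  18.1] z 257.7
wrist -40 747 [-19.4  18.5] z 257.9
wrist 40 737 [-19.5  18.5] z 258.1
wrist 80 694 [-33.2  18.4] z 257.9
y ends [-88.9136  89.6829]
```

Go a touch lower until contact, then open.

step_arm --motion '[[[0,0,0,0,0,-1,0],[0,0,0,0,0,-1,0],[0,0,0,0,0,-1,0]]]'

```text
time_s: 28.15
position: [0.6447, 0.1094, 0.493]
tcp_rot: [[0.001, -0.982, 0.188], [0.002, 0.188, 0.982], [-1.0, -0.001, 0.002]]
force: [-0.1, 0.4, 1.9]
opening: 0.16
```

step_arm --motion '[[[0,0,0,0,0,0,18],[0,0,0,0,0,0,24],[0,0,0,0,0,0,34],[0,0,0,0,0,0,40],[0,0,0,0,0,0,40],[0,0,0,0,0,0,40],[0,0,0,0,0,0,40],[0,0,0,0,0,10,40],[0,0,0,0,0,30,40],[0,0,0,0,0,60,40],[0,0,0,0,0,90,40],[0,0,0,0,0,120,40]]]'

```text
time_s: 29.15
position: [0.6444, 0.1093, 0.6143]
tcp_rot: [[0.0, -0.982, 0.188], [0.002, 0.188, 0.982], [-1.0, 0.0, 0.002]]
force: [1.4, 0.9, 0.5]
opening: 0.459
```

step_arm --motion '[[[0,0,0,-20,-10,10,40],[0,0,0,-50,-30,10,40],[0,0,0,-80,-60,10,40],[0,0,0,-110,-90,10,40],[0,0,0,-140,-120,10,40],[0,0,0,-165,-150,10,40],[0,0,0,-185,-180,10,40],[0,0,0,-200,-210,10,40],[0,0,0,-200,-220,10,40],[0,0,0,-200,-220,10,40],[0,0,0,-200,-220,10,40]]]'

```text
time_s: 30.07
position: [0.4449, -0.1108, 0.6228]
tcp_rot: [[0.001, -0.982, 0.189], [0.002, 0.189, 0.982], [-1.0, -0.001, 0.002]]
force: [0.1, 0.6, 0.4]
opening: 0.458
```

```bash
python3 plate.py 18 258; python3 - <<'E'
from hooks import *
for n in("scene18","side18"):
    c=dict(np.load(n+".npz"));P=pts(c);hookz(P,n);crop(c,n+"c",230,50,350,190,4.2)
    S=np.stack([(P[...,:2]-O)@X*1000,(P[...,:2]-O)@Y*1000,P[...,2]*1000],-1)
    for nm,y in(("L",78),("R",-78)):
        q=S[(abs(S[...,0]+75)<25)&(abs(S[...,1]-y)<30)&(S[...,2]>285)&(S[...,2]<320)];print(nm,len(q),q.mean(0),np.percentile(q[:,2],97))
E
```

```text
30.0667 [ 0.4449 -0.1108  0.6228] [[0.0013, -0.982, 0.1891], [0.0022, 0.1891, 0.982], [-1.0, -0.0009, 0.0024]] [0.1119 0.6222 0.3827] underside 0.3799359750106551
scene -80 72 [-34.5  17.8] z 258.4
scene -40 52 [-20.2  17.1] z 259.2
scene 40 15 [-19.9  -9.7] z 259.5
scene 80 34 [-34.7  -3.1] z 256.5
y ends [-92.6538  91.8195]
side -80 44 [-33.6  18.9] z 258.4
side -40 29 [-17.   18.2] z 258.8
side 80 10 [-32.6  -9.3] z 259.0
y ends [-92.4558  84.3499]
wrist 40 43 [-1.7 15. ] z 257.6
y ends [20.8428 45.1816]
scene18 L tip/slope/root top z [(6, np.float64(254.1)), (6, np.float64(247.5)), (13, np.float64(250.6))]
scene18 M tip/slope/root top z [(9, np.float64(270.6)), (6, np.float64(264.6)), (13, np.float64(266.2))]
scene18 R tip/slope/root top z [(8, np.float64(257.1)), (7, np.float64(251.2)), (16, np.float64(252.7))]
L 74 [-73.6929  75.965  299.4014] 307.0844142217922
R 85 [-72.018  -82.0943 303.2994] 309.5520666508803
side18 L tip/slope/root top z [(5, np.float64(253.6)), (2, None), (11, np.float64(249.0))]
side18 M tip/slope/root top z [(5, np.float64(270.6)), (1, None), (13, np.float64(265.6))]
side18 R tip/slope/root top z [(8, np.float64(254.7)), (4, np.float64(248.4)), (11, np.float64(250.7))]
L 42 [-73.1264  69.4351 298.0604] 306.09299260093155
R 58 [-71.9076 -89.5206 300.4334] 307.87108861680406
```

View pics/side18c.png

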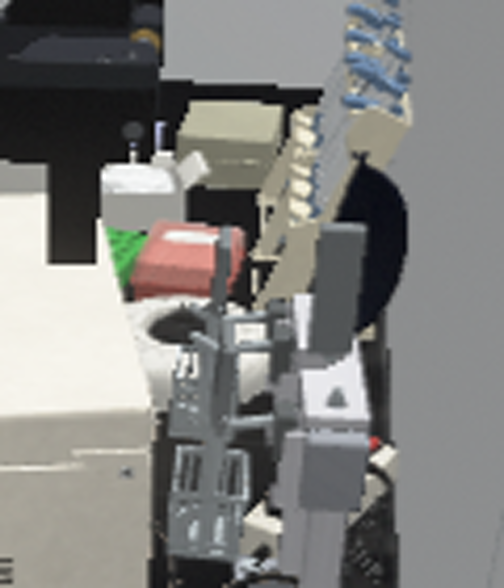

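View pics/scene18.png

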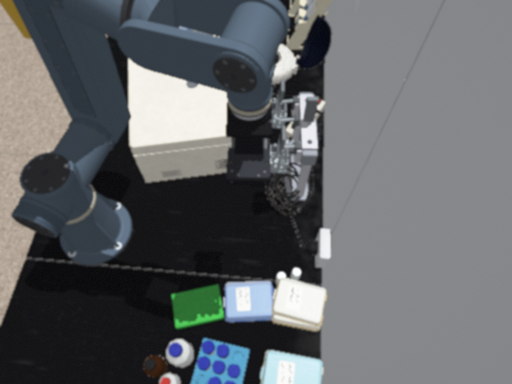

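View pics/scene18c.png

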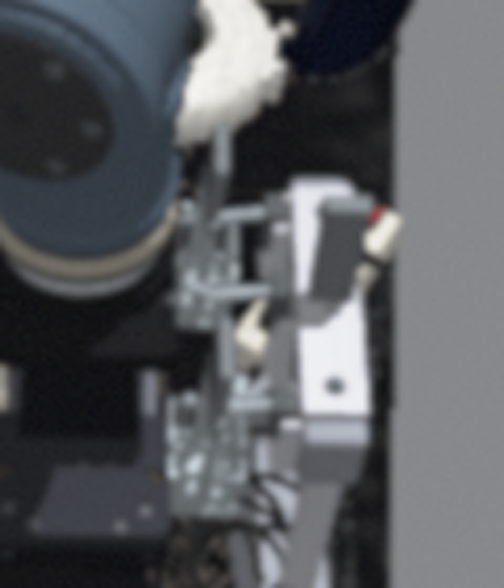

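step_arm --motion '[[[0,0,0,-10,-10,0,40],[0,0,0,-20,-20,0,40],[0,0,0,-30,-30,0,40],[0,0,0,-30,-30,0,40],[0,0,0,-30,-30,0,40],[0,0,0,-30,-30,0,40],[0,0,0,-30,-30,0,40],[0,0,0,-30,-30,0,40],[0,0,0,-30,-30,0,40],[0,0,0,-30,-30,0,40],[0,0,0,-30,-30,0,40],[0,0,0,-30,-30,0,40]]]'

```text
time_s: 31.22
position: [0.4147, -0.1406, 0.6222]
tcp_rot: [[-0.0, -0.982, 0.188], [0.002, 0.188, 0.982], [-1.0, 0.0, 0.002]]
force: [0.5, 0.3, -0.1]
opening: 0.463
```

```bash
python3 plate.py 19 258; python3 - <<'E'
from rig import bot
from hooks import *
a=bot.capture("side");b=np.load("side18.npz")
d=abs(a["frame"][100:200,255:350].astype(int)-b["frame"][100:200,255:350]).max(-1);print("changed px",(d>25).sum())
P=pts(a);hookz(P,"side")
a=bot.capture("scene")["frame"];b=np.load("scene0.npz")["frame"]
d=abs(a[265:330,165:335].astype(int)-b[265:330,165:335]).max(-1);print("rack/vials changed",(d[14:]>40).sum())
E
ls pics | tail -3
```

```text
31.2167 [ 0.4147 -0.1406  0.6222] [[-0.0001, -0.9822, 0.1876], [0.0019, 0.1876, 0.9822], [-1.0, 0.0004, 0.0018]] [ 0.5398  0.3078 -0.0837] underside 0.37930728201868813
scene -80 66 [-33.7  17.7] z 258.4
scene -40 58 [-20.   17.1] z 259.2
scene 40 15 [-20.1  -9.4] z 258.7
scene 80 35 [-34.8  -3.2] z 257.8
y ends [-90.1694  91.3852]
side -80 41 [-28.9  19.1] z 258.4
side -40 30 [-18.2  18. ] z 258.5
side 80 12 [-33.2 -10. ] z 258.0
y ends [-92.3232  84.8098]
y ends [-23.9181   6.0887]
changed px 1044
side L tip/slope/root top z [(4, np.float64(252.8)), (5, np.float64(245.1)), (9, np.float64(249.2))]
side M tip/slope/root top z [(3, np.float64(270.6)), (4, np.float64(262.0)), (13, np.float64(265.7))]
side R tip/slope/root top z [(7, np.float64(255.4)), (6, np.float64(279.4)), (14, np.float64(289.6))]
rack/vials changed 1210
wrist7.png
wrist8.png
wrist9.png
```

```bash
python3 - <<'E'
import cv2,numpy as np
s=cv2.imread("pics/scene19.png");d=cv2.imread("pics/side19.png")
cv2.imwrite("pics/z19.png",np.hstack([cv2.resize(s[60:340,140:340],(400,560)),cv2.resize(d[60:340,140:340],(400,560))]))
E
```

```text
(no output)
```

View pics/z19.png

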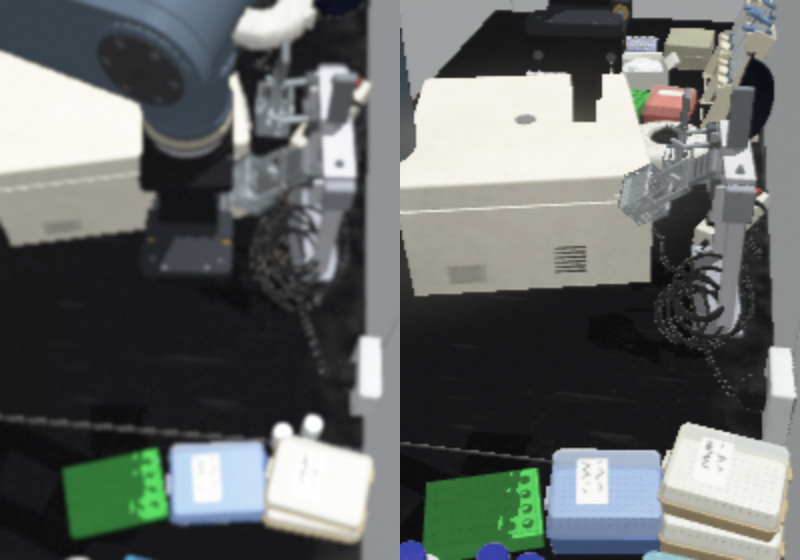

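step_arm --motion '[[[0,0,0,0,0,0,40],[0,0,0,0,0,0,40],[0,0,0,0,0,0,40],[0,0,0,0,0,0,40],[0,0,0,0,0,0,40],[0,0,0,0,0,0,40],[0,0,0,0,0,0,40],[0,0,0,0,0,0,40],[0,0,0,0,0,0,40],[0,0,0,0,0,0,40],[0,0,0,0,0,0,40],[0,0,0,0,0,0,40]]]'

```text
time_s: 32.47
position: [0.4147, -0.1407, 0.6223]
tcp_rot: [[0.0, -0.982, 0.188], [0.002, 0.188, 0.982], [-1.0, 0.0, 0.002]]
force: [-0.3, -0.8, 0.1]
opening: 0.459
```

```bash
python3 - <<'E'
from rig import bot
from hooks import *
o=snap(bot,"20",("scene","side","wrist"))
s=cv2.imread("pics/scene20.png");d=cv2.imread("pics/side20.png")
cv2.imwrite("pics/z20.png",np.hstack([cv2.resize(s[60:240,200:340],(400,514)),cv2.resize(d[60:240,200:340],(400,514))]))
for n in("scene","side"):hookz(pts(o[n]),n)
E
```

```text
scene L tip/slope/root top z [(7, np.float64(254.3)), (6, np.float64(248.0)), (13, np.float64(249.6))]
scene M tip/slope/root top z [(8, np.float64(271.1)), (5, np.float64(265.3)), (15, np.float64(266.1))]
scene R tip/slope/root top z [(8, np.float64(257.9)), (0, None), (16, np.float64(252.9))]
side L tip/slope/root top z [(4, np.float64(252.4)), (5, np.float64(244.2)), (8, np.float64(248.8))]
side M tip/slope/root top z [(5, np.float64(269.9)), (0, None), (13, np.float64(264.2))]
side R tip/slope/root top z [(7, np.float64(255.5)), (6, np.float64(261.1)), (10, np.float64(251.2))]
```

View pics/z20.png

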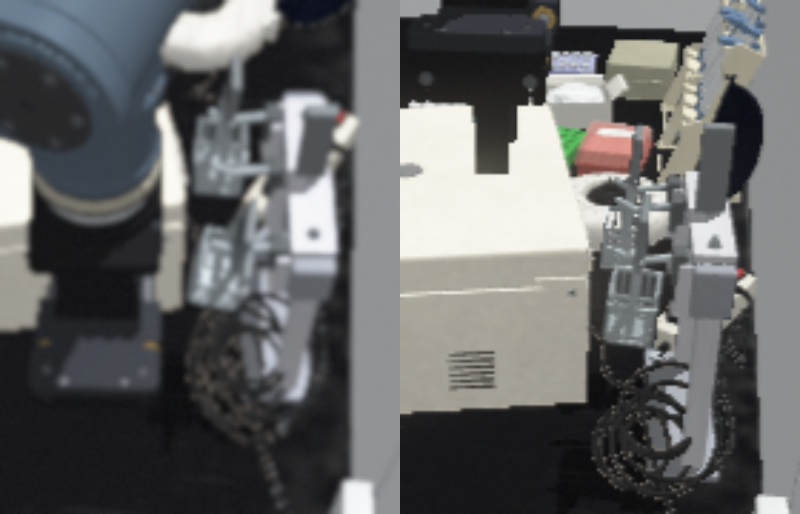

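View pics/wrist20.png

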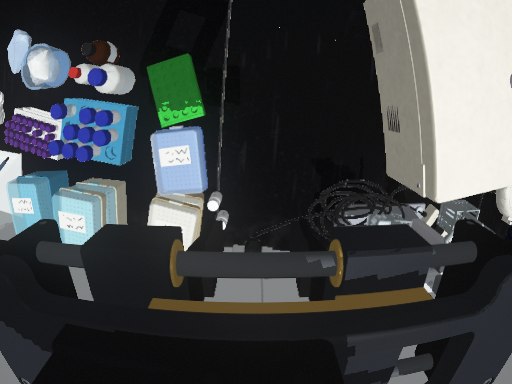

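step_arm --motion '[[[0,0,0,0,0,0,40],[0,0,0,0,0,0,40],[0,0,0,0,0,0,40],[0,0,0,0,0,0,40],[0,0,0,0,0,0,40],[0,0,0,0,0,0,40],[0,0,0,0,0,0,40],[0,0,0,0,0,0,40],[0,0,0,0,0,0,40],[0,0,0,0,0,0,40],[0,0,0,0,0,0,40],[0,0,0,0,0,0,40]]]'

```text
time_s: 33.62
position: [0.4146, -0.1407, 0.6222]
tcp_rot: [[-0.0, -0.982, 0.188], [0.002, 0.188, 0.982], [-1.0, 0.0, 0.002]]
force: [0.1, -0.4, 0.5]
opening: 0.46
```

step_arm --motion '[[[0,0,0,0,0,0,40],[0,0,0,0,0,0,40],[0,0,0,0,0,0,40],[0,0,0,0,0,0,40],[0,0,0,0,0,0,40],[0,0,0,0,0,0,40],[0,0,0,0,0,0,40],[0,0,0,0,0,0,40],[0,0,0,0,0,0,40],[0,0,0,0,0,0,40],[0,0,0,0,0,0,40],[0,0,0,0,0,0,40]]]'

```text
time_s: 34.62
position: [0.4146, -0.1407, 0.6223]
tcp_rot: [[0.0, -0.982, 0.188], [0.002, 0.188, 0.982], [-1.0, 0.0, 0.002]]
force: [-0.3, 0.6, 0.3]
opening: 0.454
```

step_arm --motion '[[[0,0,0,0,0,0,40],[0,0,0,0,0,0,40],[0,0,0,0,0,0,40],[0,0,0,0,0,0,40],[0,0,0,0,0,0,40],[0,0,0,0,0,0,40],[0,0,0,0,0,0,40],[0,0,0,0,0,0,40],[0,0,0,0,0,0,40],[0,0,0,0,0,0,40],[0,0,0,0,0,0,40],[0,0,0,0,0,0,40]]]'

```text
time_s: 35.62
position: [0.4146, -0.1407, 0.6222]
tcp_rot: [[-0.0, -0.982, 0.188], [0.002, 0.188, 0.982], [-1.0, 0.0, 0.002]]
force: [-0.2, 0.2, -0.6]
opening: 0.461
```

```bash
cat > swing.py <<'E'
from rig import bot
from hooks import *
import sys
tag=sys.argv[1]
prev=None
for k in range(8):
    c=bot.capture("side");P=pts(c)
    S=np.stack([(P[...,:2]-O)@X*1000,(P[...,:2]-O)@Y*1000,P[...,2]*1000],-1)
    r=[]
    for y in(78,-78):
        m=(S[...,0]>-135)&(S[...,0]<-45)&(abs(S[...,1]-y)<36)
        g=S[m&(S[...,2]>288)&(S[...,2]<325)];b=S[m&(S[...,2]>150)&(S[...,2]<200)]
        r+=[np.round(g[:,0].mean(),1) if len(g) else None,np.round(b[:,0].mean(),1) if len(b) else None]
    f=c["frame"][100:200,255:350].astype(int)
    print(round(bot.read_state()["time_s"],2),"L grip/basket x, R grip/basket x",r,"chg",None if prev is None else int((abs(f-prev).max(-1)>25).sum()));prev=f
o=snap(bot,tag,("scene","side"))
for n in o:hookz(pts(o[n]),n)
s=cv2.imread(f"pics/scene{tag}.png");d=cv2.imread(f"pics/side{tag}.png")
cv2.imwrite(f"pics/z{tag}.png",np.hstack([cv2.resize(s[60:240,200:340],(400,514)),cv2.resize(d[60:240,200:340],(400,514))]))
E
python3 swing.py 21
```

```text
35.67 L grip/basket x, R grip/basket x [np.float64(-73.2), np.float64(-91.2), np.float64(-71.5), np.float64(-72.8)] chg None
35.72 L grip/basket x, R grip/basket x [np.float64(-73.1), np.float64(-91.8), np.float64(-72.0), np.float64(-73.8)] chg 93
35.77 L grip/basket x, R grip/basket x [np.float64(-73.1), np.float64(-92.5), np.float64(-73.4), np.float64(-73.9)] chg 65
35.82 L grip/basket x, R grip/basket x [np.float64(-73.1), np.float64(-92.3), np.float64(-73.2), np.float64(-73.3)] chg 19
35.87 L grip/basket x, R grip/basket x [np.float64(-73.2), np.float64(-92.8), np.float64(-73.3), np.float64(-73.7)] chg 8
35.92 L grip/basket x, R grip/basket x [np.float64(-73.2), np.float64(-92.6), np.float64(-73.0), np.float64(-73.0)] chg 44
35.97 L grip/basket x, R grip/basket x [np.float64(-73.2), np.float64(-92.5), np.float64(-71.8), np.float64(-72.0)] chg 75
36.02 L grip/basket x, R grip/basket x [np.float64(-73.2), np.float64(-91.2), np.float64(-70.9), np.float64(-71.4)] chg 91
scene L tip/slope/root top z [(5, np.float64(253.7)), (6, np.float64(248.2)), (14, np.float64(249.9))]
scene M tip/slope/root top z [(9, np.float64(271.4)), (5, np.float64(264.6)), (15, np.float64(266.6))]
scene R tip/slope/root top z [(8, np.float64(256.8)), (13, np.float64(281.4)), (18, np.float64(252.3))]
side L tip/slope/root top z [(4, np.float64(254.3)), (5, np.float64(245.0)), (12, np.float64(249.2))]
side M tip/slope/root top z [(3, np.float64(269.4)), (0, None), (9, np.float64(265.1))]
side R tip/slope/root top z [(7, np.float64(255.3)), (18, np.float64(286.1)), (12, np.float64(249.9))]
```

View pics/z21.png

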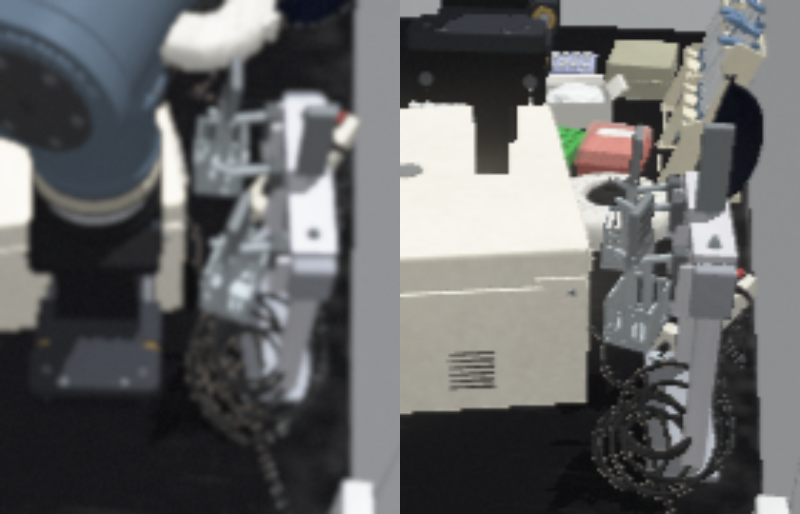

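step_arm --motion '[[[0,0,0,0,0,0,40],[0,0,0,0,0,0,40],[0,0,0,0,0,0,40],[0,0,0,0,0,0,40],[0,0,0,0,0,0,40],[0,0,0,0,0,0,40],[0,0,0,0,0,0,40],[0,0,0,0,0,0,40],[0,0,0,0,0,0,40],[0,0,0,0,0,0,40],[0,0,0,0,0,0,40],[0,0,0,0,0,0,40]]]'

```text
time_s: 37.12
position: [0.4147, -0.1407, 0.6222]
tcp_rot: [[-0.0, -0.982, 0.188], [0.002, 0.188, 0.982], [-1.0, 0.0, 0.002]]
force: [-0.1, 0.0, -0.5]
opening: 0.461
```

step_arm --motion '[[[0,0,0,0,0,0,40],[0,0,0,0,0,0,40],[0,0,0,0,0,0,40],[0,0,0,0,0,0,40],[0,0,0,0,0,0,40],[0,0,0,0,0,0,40],[0,0,0,0,0,0,40],[0,0,0,0,0,0,40],[0,0,0,0,0,0,40],[0,0,0,0,0,0,40],[0,0,0,0,0,0,40],[0,0,0,0,0,0,40]]]'

```text
time_s: 38.12
position: [0.4146, -0.1407, 0.6222]
tcp_rot: [[-0.0, -0.982, 0.188], [0.002, 0.188, 0.982], [-1.0, 0.0, 0.002]]
force: [0.2, -0.6, -0.6]
opening: 0.461
```

step_arm --motion '[[[0,0,0,0,0,0,40],[0,0,0,0,0,0,40],[0,0,0,0,0,0,40],[0,0,0,0,0,0,40],[0,0,0,0,0,0,40],[0,0,0,0,0,0,40],[0,0,0,0,0,0,40],[0,0,0,0,0,0,40],[0,0,0,0,0,0,40],[0,0,0,0,0,0,40],[0,0,0,0,0,0,40],[0,0,0,0,0,0,40]]]'

```text
time_s: 39.12
position: [0.4146, -0.1407, 0.6223]
tcp_rot: [[0.0, -0.982, 0.188], [0.002, 0.188, 0.982], [-1.0, 0.0, 0.002]]
force: [0.2, 0.6, -0.4]
opening: 0.46
```

step_arm --motion '[[[0,0,0,0,0,0,40],[0,0,0,0,0,0,40],[0,0,0,0,0,0,40],[0,0,0,0,0,0,40],[0,0,0,0,0,0,40],[0,0,0,0,0,0,40],[0,0,0,0,0,0,40],[0,0,0,0,0,0,40],[0,0,0,0,0,0,40],[0,0,0,0,0,0,40],[0,0,0,0,0,0,40],[0,0,0,0,0,0,40]]]'

```text
time_s: 40.12
position: [0.4147, -0.1407, 0.6223]
tcp_rot: [[-0.0, -0.982, 0.188], [0.002, 0.188, 0.982], [-1.0, 0.0, 0.002]]
force: [0.5, 0.4, 0.3]
opening: 0.459
```

step_arm --motion '[[[0,0,0,0,0,0,40],[0,0,0,0,0,0,40],[0,0,0,0,0,0,40],[0,0,0,0,0,0,40],[0,0,0,0,0,0,40],[0,0,0,0,0,0,40],[0,0,0,0,0,0,40],[0,0,0,0,0,0,40],[0,0,0,0,0,0,40],[0,0,0,0,0,0,40],[0,0,0,0,0,0,40],[0,0,0,0,0,0,40]]]'

```text
time_s: 41.12
position: [0.4146, -0.1407, 0.6223]
tcp_rot: [[0.0, -0.982, 0.188], [0.002, 0.188, 0.982], [-1.0, 0.0, 0.002]]
force: [-0.3, -0.1, 0.1]
opening: 0.457
```

```bash
python3 swing.py 22
```

```text
41.17 L grip/basket x, R grip/basket x [np.float64(-73.0), np.float64(-91.6), np.float64(-71.8), np.float64(-72.3)] chg None
41.22 L grip/basket x, R grip/basket x [np.float64(-73.1), np.float64(-91.5), np.float64(-72.0), np.float64(-72.4)] chg 0
41.27 L grip/basket x, R grip/basket x [np.float64(-73.2), np.float64(-91.5), np.float64(-71.7), np.float64(-72.0)] chg 0
41.32 L grip/basket x, R grip/basket x [np.float64(-73.2), np.float64(-91.5), np.float64(-71.6), np.float64(-72.0)] chg 0
41.37 L grip/basket x, R grip/basket x [np.float64(-73.1), np.float64(-91.5), np.float64(-71.7), np.float64(-72.3)] chg 1
41.42 L grip/basket x, R grip/basket x [np.float64(-73.1), np.float64(-91.8), np.float64(-71.9), np.float64(-72.0)] chg 1
41.47 L grip/basket x, R grip/basket x [np.float64(-73.3), np.float64(-91.5), np.float64(-71.8), np.float64(-72.2)] chg 0
41.52 L grip/basket x, R grip/basket x [np.float64(-73.1), np.float64(-92.2), np.float64(-71.9), np.float64(-72.2)] chg 0
scene L tip/slope/root top z [(6, np.float64(254.0)), (6, np.float64(246.4)), (14, np.float64(249.3))]
scene M tip/slope/root top z [(8, np.float64(271.3)), (5, np.float64(263.2)), (13, np.float64(265.2))]
scene R tip/slope/root top z [(8, np.float64(258.1)), (9, np.float64(262.6)), (17, np.float64(252.5))]
side L tip/slope/root top z [(6, np.float64(254.3)), (4, np.float64(246.0)), (11, np.float64(249.4))]
side M tip/slope/root top z [(3, np.float64(269.9)), (0, None), (12, np.float64(264.9))]
side R tip/slope/root top z [(5, np.float64(255.8)), (12, np.float64(273.4)), (14, np.float64(251.0))]
```

View pics/z22.png

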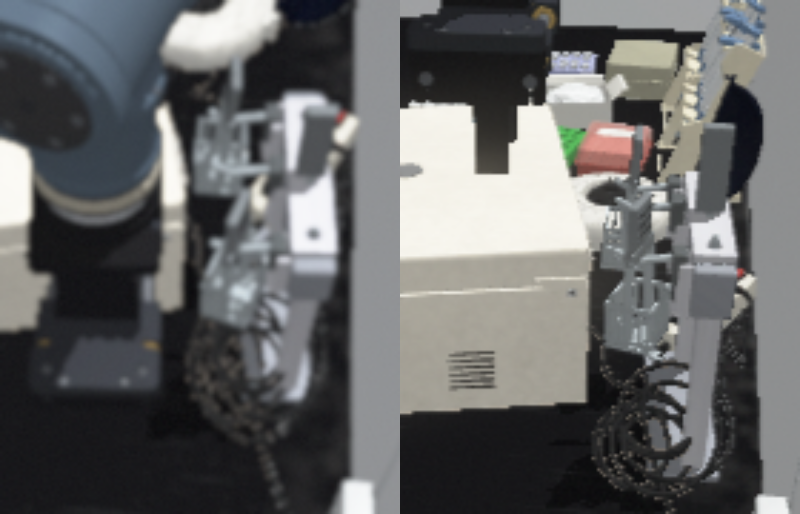

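```bash
python3 - <<'E'
from hooks import *
for n in("scene22","side22","scene18","side18"):
    P=pts(dict(np.load(n+".npz")))
    S=np.stack([(P[...,:2]-O)@X*1000,(P[...,:2]-O)@Y*1000,P[...,2]*1000],-1)
    for y in(78,-78):
        m=(abs(S[...,0]+75)<28)&(abs(S[...,1]-y)<32)&(S[...,2]>270)&(S[...,2]<325)
        g=S[m];t=g[g[:,2]>np.percentile(g[:,2],95)-9];r=cv2.minAreaRect(t[:,:2].astype(np.float32));print(n,y,len(t),r,"top",np.percentile(g[:,2],97), "mean x at z 275-285/295+",g[g[:,2]<285][:,0].mean(),g[g[:,2]>295][:,0].mean())
E
```

```text
scene22 78 52 ((-73.17308807373047, 81.4066162109375), (45.48709487915039, 8.262213706970215), 89.09229278564453) top 307.2239137291784 mean x at z 275-285/295+ -75.92262662022578 -73.17553801955013
scene22 -78 63 ((-72.41554260253906, -75.99090576171875), (44.91765213012695, 9.540023803710938), 68.27421569824219) top 308.2435025954998 mean x at z 275-285/295+ -72.09568302409004 -71.94004576411106
side22 78 24 ((-72.2447509765625, 77.61308288574219), (40.08284378051758, 6.13348388671875), 89.89054107666016) top 305.4991783460461 mean x at z 275-285/295+ -73.82818607997945 -72.4834846260362
side22 -78 49 ((-71.13612365722656, -76.54026794433594), (43.925716400146484, 9.407798767089844), 66.53642272949219) top 305.8093523971707 mean x at z 275-285/295+ -71.18274318636482 -71.78144585953618
scene18 78 52 ((-73.1676254272461, 81.9474105834961), (43.342960357666016, 8.265395164489746), 89.19384002685547) top 306.9001126262025 mean x at z 275-285/295+ -75.6018776338622 -73.17401154432315
scene18 -78 64 ((-71.65840148925781, -78.30381774902344), (43.87562942504883, 9.945984840393066), 89.32965850830078) top 309.0760754674669 mean x at z 275-285/295+ -75.43835029747655 -71.94330069815575
side18 78 22 ((-72.30065155029297, 78.13333892822266), (41.726654052734375, 6.177242279052734), 89.9580307006836) top 306.0186796867107 mean x at z 275-285/295+ -73.63450660659504 -72.65599364517595
side18 -78 40 ((-70.99948120117188, -80.80116271972656), (40.30385971069336, 10.114092826843262), 89.90203857421875) top 307.69513521667864 mean x at z 275-285/295+ -73.86811985236429 -71.92104424985364
```

```bash
python3 - <<'E'
from rig import bot
print(bot.hand_in(),bot.read_state()["time_s"])
E
```

```text
the job is handed in; nothing more can be done
the job is handed in; nothing more can be done
```

The job is done and handed in at about 41.6 s. I saw only two carriers on the bench, and both now hang on the stand with the cover plate fitted.

- **Carriers:** one hangs on the left hook and one on the right. I tugged each down before letting go. The left hook slid about 16 mm and the right about 14 mm, and both stayed there through the last pictures. The middle hook is unused and still up.
- **Cover plate:** it went over both pins without resistance. Its top measured about 258–259 mm at both ends, against 258 mm expected, so it lies flush.
- **Knock near the end:** after the robot had backed away, the right carrier was knocked and swung hard, but it stayed on its hook. I waited until both carriers hung still; the last eight pictures, over about 0.35 s, showed almost no change. It now hangs in the dip turned about 22° about the vertical, and I left it that way rather than disturb it again.
- **Rack and vials:** I never touched them. My automatic before-and-after comparison showed changed pixels there. In the picture the rack lies partly in the arm's shadow, and the rack and vials look to be in the same place. I judged that by eye and did not measure it.

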